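# Pack out a cam-clamped jig

## Robot

A 7-joint arm with a two-finger parallel gripper is mounted at the origin on a cart in front of the work surface, level with it; the furniture and walls round the work are solid. World frame = base frame: x ahead of the robot, y to its left, z up, the work surface at z = 0. Lengths are in m, angles in rad, forces in N, time in s.
With the tool pointing down it reaches from about 0.425 to 0.925 m from the base axis. Payload 6.8 kg.
Tool frame: the origin (TCP) lies midway between the tips of the shut fingers; the grasp point (between the pads) lies 19 mm behind it; z points along the fingers, x is the direction in which the jaws open and shut, and the axes are right-handed (so a half turn about z gives the same grasp; the last joint's range is limited). The gripper opens to 85 mm and grips with 20 to 120 N. Pads are 22 mm wide; open, the fingers measure 114 mm over their backs; the gripper's body (76 mm by 85 mm) begins 54 mm behind the grasp point. The pads swing forward as they close: fully open they stand 13 mm farther back than shut.
Start: joints at [1.106, 0.477, 0.022, 1.555, -0.011, 1.109, -0.083], TCP at [0.236, -0.633, 0.231] pointing down, gripper open.
Joint ranges: [-2.96, 2.96], [-0.34, 2.1], [-1.41, 1.46], [0.24, 2.44], [-1.37, 4.51], [0.17, 1.92], [-2.96, 2.96]. Speed limits (rad/s): [2.39, 2.39, 3.14, 3.14, 3.14, 3.14, 3.14].

## Interface

Orientations are given as a unit quaternion [w, x, y, z].
In Python, from station import bot gives the robot as it stands.
- The arm moves only by the tool step_arm, never from a script. Its argument "increments" is a list of rows, each a list of 7 numbers: the shift along the tool's x, y, z in cm, then the turn, a rotation vector about the tool's x, y, z in degrees, then the closure, from 0 (fully open) to 1 (shut). A call has 1 to 20 rows; each row shifts and turns the commanded pose from where the row before left it, along the tool's axes as they then stand; what a row does not reach is not made up. A row lasts 1/10 s, in which the tool goes at most 50 mm and 8.59 degrees, less where a joint would pass 70% of its speed; a pose out of reach is approached as far as the arm can. A call is refused whole if a number of a shift passes 5 or a number of a turn 8.59, either way. A call with a gripper value outside its range is refused whole. The fingers move at their own pace and stop on an object; "squeeze" is the grip in N (left out, the last holds). Time passes only in rows, so rows that do not move let the fingers close. It gives the time, the measured TCP pose, the force and the opening at its end, in the units of the state.
- bot.get_obs(): the state, without advancing time (a new reading comes with each control period).
- bot.read_camera(name): name is "scene" or "side" or "wrist"; returns a dict with "pixels" (420x560x3 uint8, red, green, blue), "vertical_fov" (degrees; the focal length in pixels is half the picture's height over the tangent of half this angle, whatever the lens; pixels are square), "cx", "cy" (the principal point, pixels), "k1" (the pictures are not rectified: a ray, as slopes to the right and down, at radius r is drawn at 1 + k1 r^2 times it, then the intrinsics apply), "camera_from_world" (4x4, takes a point from world to camera coordinates). Camera axes: x right, y down, z forward; pixel columns grow to the right and rows downward; lengths in m; the calibration is good to about 2 mm. A picture is of the moment at which its call begins. There is no depth.
- bot.hand_in(): hands the job in, once; it reports no verdict.
Trained networks look in a picture, given as the dict that the camera call returned (one of the last four; its "shot" number tells which), for a name from the list of things; names that differ only in an ending like _2 or _b are one class to them, and where a whole thing is asked for, a point or a joint stands for the part that bears it (a point fixed in the world has none). Each returns a list of dicts, best first, with "score" (0 to 1); they miss things now and then, are a little off and sometimes report something else, mostly with a low value. They report only what shows in the picture. A call takes as long as a camera call. They do not tell look-alikes from the thing itself.
- bot.find_in(picture, query): "point" ([column, row] in pixels, amid what is visible of it).
- bot.cut_out(picture, query): "pixels" (420x560 bool, what is visible of it) and "point" ([column, row] in pixels, amid what is visible of it).
- bot.pinpoint(picture, query): "point" ([column, row] in pixels: a listed point, or the origin of a listed thing).
The state is a dict: "t": time; "q": joint angles; "joint_vel": joint speeds; "joint_torque": joint torques, N m; "eef_pos": TCP position; "tool_rot": TCP orientation; "contact_force": force on the tool from outside, world axes, zero at the start; "torque": the same for the moment, N m; "gripper_width": opening from 0.0 (shut) to 1.0 (fully open).
Only numpy, scipy, OpenCV 4.12 (cv2) and the standard library are available. Lean on these libraries where they do the work, as an engineer would, in place of code of your own. Each camera call takes 0.05 s, during which the arm holds its last target.

## Task

The mortised rail lies in the clamping jig against its end stop, but the cam clamp moves only a few millimetres, too little to reach the rail. By trial, gently and without forcing, find the wooden packer that goes snugly down into the gap between the rail's end and the clamp's pressure plate, standing upright on the jig's board, then swing the cam lever fully closed so that the spring-backed plate really presses on the packer and holds the rail to its stop. Leave the packers that are not used on the bench, off the jig.

Things in the scene. Friction and masses are not known exactly. Their poses are not given: they have to be found in the camera images.
- jig: Clamping jig fixed on the bench: plywood board 140 (x) by 420 (y) by 18 mm, dark end stop at +y, cam clamp at -y. Origin on the bench under the board's middle, x across, y along the jig from clamp to stop, z up. Board top z = 18 mm. Clamp parts behind the plate (springs, spindle, slide, guides) are all below z = 52 mm.
- gap_mouth (a point): Fixed point of the jig (x 0, y 15, z 44 mm) in the mouth of the gap. The gap is open above and to both sides; it runs from the rail's end at jig y = 30 mm towards -y to the plate. Its width with the lever open is 18.4 to 30 mm, different each time and not measured, as the plate's threaded spindle may be screwed in or out.
- plate (a joint): How far (m) the plate is pushed back on its springs: 0 untouched, 0.006 at most; 5 N before it gives, then 1.2 N/mm. Steel plate 60 mm wide (x), 8 thick, square upper edge at jig z = 44 mm. Closing the lever advances it 5.2 mm to +y; so a packer with up to 3.3 mm play in the gap gets gripped, one with more does not.
- rail: Light wooden rail 60 mm wide (x), 142 long (y), 26 high, mortise in its top, loose (0.9 kg) on the board between two fences and against the end stop. Origin at the foot of its end face at the gap, mid-width; it extends from there along +y (axes as the jig's). The end's upper edge has a 3 mm chamfer.
- lever (a joint): Angle (rad) of the cam lever about its upright pivot at jig x = 0, y = -135 mm: 0 open, pointing to the jig's -x; 1.4 fully closed on its stop, pointing nearly to -y; closes anticlockwise seen from above and stays where it is left (friction, 0.12 to 0.25 N m). Starts at 0 to 0.15.
- lever_knob (a point): Middle of the upright round black handle at the lever's end, 88 mm from the pivot, 63 mm above the bench; the handle is 16 to 23 mm across and reaches from 42 to 83 mm above the bench. The lever arm is a flat bar 16 mm wide whose top is 42 mm above the bench.
- packer_18_mid (a point): Centre (half-way up) of the 18 mm packer, a loose wooden block 18 mm thick (its y), 50 wide (its x), 70 high (its z), with a small dark hole near one top corner, standing upright on the bench. The four packers differ only in thickness (18, 21, 24, 27 mm) and stand in any order.
- packer_18: The same 18 mm packer, 55 g; origin at the middle of its foot, 35 mm below its centre.
- packer_21_mid (a point): Centre (half-way up) of the 21 mm packer, a loose wooden block 21 mm thick (its y), 50 wide (its x), 70 high (its z), with a small dark hole near one top corner, standing upright on the bench. The four packers differ only in thickness (18, 21, 24, 27 mm) and stand in any order.
- packer_21: The same 21 mm packer, 55 g; origin at the middle of its foot, 35 mm below its centre.
- packer_24_mid (a point): Centre (half-way up) of the 24 mm packer, a loose wooden block 24 mm thick (its y), 50 wide (its x), 70 high (its z), with a small dark hole near one top corner, standing upright on the bench. The four packers differ only in thickness (18, 21, 24, 27 mm) and stand in any order.
- packer_24: The same 24 mm packer, 55 g; origin at the middle of its foot, 35 mm below its centre.
- packer_27_mid (a point): Centre (half-way up) of the 27 mm packer, a loose wooden block 27 mm thick (its y), 50 wide (its x), 70 high (its z), with a small dark hole near one top corner, standing upright on the bench. The four packers differ only in thickness (18, 21, 24, 27 mm) and stand in any order.
- packer_27: The same 27 mm packer, 55 g; origin at the middle of its foot, 35 mm below its centre.
Mind the look-alikes: they are no part of the job. Leave any green or purple look-alike of the packer_27 alone.

How it is judged:
By the outcome, as a careful person would: the job done as asked, in the order asked, and still so for the second after the job is handed in, with the robot touching nothing.
It also fails if it takes over 72 s, if anything falls off the work surface, if the arm or the gripper's body presses on something with over 40 N, if the wrist force passes 120 N, or if a joint passes its speed limit or range.

## Working session

There is one attempt and no reset: what is moved stays moved. The work goes in short steps, Python scripts to look and compute and a tool call to move; the robot and the scene stay as the last step left them, time stands still between calls to the robot, and variables do not carry over. Pictures are saved under pics/ and viewed, and the job is handed in when it is done.

Besides the shell and the picture viewer there is one more tool, called after "Call:" as name(argument=value, ...), one argument or row to a line, values as JSON. step_arm: Moves the arm, as the interface text tells. Its arguments: {"type":"object","properties":{"increments":{"type":"array"},"squeeze":{"type":"number"}},"required":["increments"]}

```bash
mkdir -p pics; ls; cat > h.py <<'E'
import numpy as np, cv2
from station import bot
def save(d,name,crop=None,scale=1):
    im=d["pixels"][:,:,::-1]
    if crop: x0,y0,x1,y1=crop; im=im[y0:y1,x0:x1]
    if scale!=1: im=cv2.resize(im,None,fx=scale,fy=scale,interpolation=cv2.INTER_CUBIC)
    cv2.imwrite("pics/"+name+".png",np.ascontiguousarray(im))
def K(d):
    f=d["pixels"].shape[0]/2/np.tan(np.radians(d["vertical_fov"])/2)
    return f
def ray(d,p):
    f=K(d); u=np.array([(p[0]-d["cx"])/f,(p[1]-d["cy"])/f]); s=u.copy()
    for _ in range(30): s=u/(1+d["k1"]*(s@s))
    T=np.array(d["camera_from_world"]); R=T[:3,:3]; o=-R.T@T[:3,3]
    v=R.T@np.array([s[0],s[1],1]); return o,v/np.linalg.norm(v)
def atz(d,p,z):
    o,v=ray(d,p); return o+v*(z-o[2])/v[2]
def proj(d,X):
    T=np.array(d["camera_from_world"]); c=T[:3,:3]@np.asarray(X,float)+T[:3,3]; s=c[:2]/c[2]
    s=s*(1+d["k1"]*(s@s)); return np.array([s[0]*K(d)+d["cx"],s[1]*K(d)+d["cy"]])
def tri(obs):
    A=np.zeros((3,3));b=np.zeros(3)
    for d,p in obs:
        o,v=ray(d,p);P=np.eye(3)-np.outer(v,v);A+=P;b+=P@o
    X=np.linalg.solve(A,b); return X
E
python3 - <<'E'
from h import *
np.set_printoptions(precision=4,suppress=True)
print(bot.get_obs())
Q=["gap_mouth","rail","jig","lever_knob","packer_18_mid","packer_21_mid","packer_24_mid","packer_27_mid","packer_18","packer_27"]
for n in ["scene","side","wrist"]:
    d=bot.read_camera(n); save(d,n+"0")
    print(n,d["vertical_fov"],d["k1"],d["cx"],d["cy"])
    T=np.array(d["camera_from_world"]);print(-T[:3,:3].T@T[:3,3])
    for q in Q:
        for r in bot.pinpoint(d,q)[:3]: print(q,np.round(r["point"],1),round(r["score"],2))
E
```

```text
pics
{'t': 0.0, 'q': array([ 1.1059,  0.4778,  0.0223,  1.5564, -0.0115,  1.1093, -0.0831]), 'joint_vel': array([ 0.0004, -0.0003, -0.001 ,  0.0014, -0.0007,  0.0007, -0.002 ]), 'joint_torque': array([  0.0002, -59.6457,   1.6076, -28.1198,   0.0123,   0.0094,
         0.    ]), 'eef_pos': array([ 0.2356, -0.6319,  0.2303]), 'tool_rot': array([-0.0005,  0.8214, -0.5704, -0.0008]), 'contact_force': array([-0.0475,  0.0891, -0.5147]), 'torque': array([-0.02  , -0.0073, -0.0019]), 'gripper_width': 1.0012571174161227}
scene 55.00720815221197 -0.045876388819038647 275.950091814559 203.55047633813143
[-0.2486  0.6829  0.5003]
gap_mouth [279.5 193.1] 0.92
rail [283.3 243.1] 0.74
rail [272.  202.4] 0.7
jig [285.  205.8] 0.9
lever_knob [341.1 185.2] 0.58
packer_18_mid [299.6 220.2] 0.82
packer_21_mid [280.7 233.7] 0.82
packer_24_mid [247.4 251.3] 0.79
packer_27_mid [200.5 225. ] 0.94
packer_27_mid [175.8 244.3] 0.77
packer_27_mid [235.2 279.2] 0.57
packer_18 [196.  238.7] 0.96
packer_18 [199.1 277.4] 0.91
packer_18 [282.7 242.6] 0.9
packer_27 [196.  238.7] 0.96
packer_27 [199.1 277.4] 0.91
packer_27 [282.7 242.6] 0.9
side 51.909971508728205 -0.1296942953029931 281.79264970850596 204.97533177664286
[ 0.4544 -0.7494  0.5634]
gap_mouth [330.3 242.6] 0.57
rail [328.7 244.7] 0.56
jig [329.3 262.7] 0.82
lever_knob [284.7 278.8] 0.9
packer_18_mid [260.  233.7] 0.6
packer_21_mid [252.4 215.6] 0.79
packer_21_mid [332.  260.2] 0.54
packer_24_mid [260.  232.2] 0.4
packer_27_mid [220.9 189.2] 0.88
packer_27_mid [286.4 182.2] 0.76
packer_27_mid [246.6 208.7] 0.66
packer_18 [285.  186.5] 0.85
packer_18 [220.6 194.3] 0.8
packer_18 [265.3 246.9] 0.74
packer_27 [285.  186.5] 0.85
packer_27 [220.6 194.3] 0.8
packer_27 [265.3 246.9] 0.74
wrist 61.230917320926665 0.006905137383032754 273.79304956768453 215.17872553468516
[ 0.3023 -0.6071  0.374 ]
```

View pics/scene0.png

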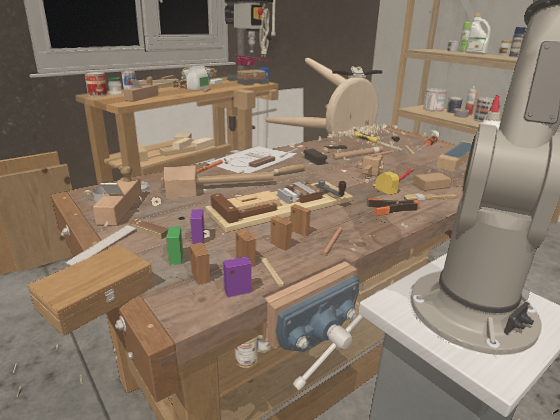

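View pics/side0.png

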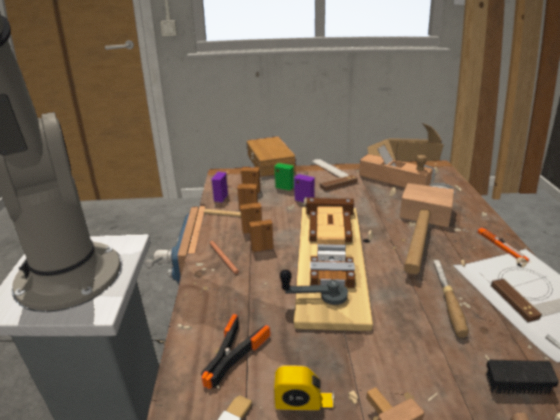

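View pics/wrist0.png

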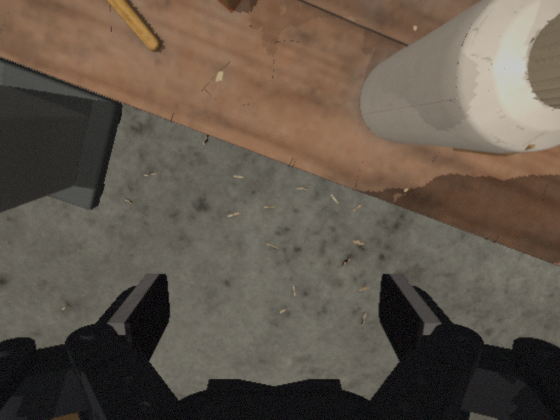

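```bash
python3 - <<'E'
from h import *
np.set_printoptions(precision=4,suppress=True)
s=bot.read_camera("scene"); e=bot.read_camera("side")
save(s,"scene1",(150,160,380,310),3.4); save(e,"side1",(190,150,390,340),3)
for n,a,b in [("gap",(279.5,193.1),(330.3,242.6)),("jig",(285,205.8),(329.3,262.7)),("knob",(341.1,185.2),(284.7,278.8))]: print(n,tri([(s,a),(e,b)]))
for q in ["packer_18_mid","packer_21_mid","packer_24_mid","packer_27_mid"]:
  for d in (s,e):
    for r in bot.pinpoint(d,q): print(q,np.round(r["point"],1),round(r["score"],2),atz(d,r["point"],.035))
E
```

```text
gap [0.5815 0.0214 0.0422]
jig [0.5773 0.0042 0.0001]
knob [ 0.4778 -0.1229  0.0664]
packer_18_mid [299.2 217. ] 0.73 [0.4423 0.0648 0.035 ]
packer_18_mid [258.8 231.2] 0.78 [0.4271 0.093  0.035 ]
packer_21_mid [282.9 236.4] 0.91 [0.3875 0.1616 0.035 ]
packer_21_mid [253.2 218.5] 0.9 [0.4135 0.1517 0.035 ]
packer_24_mid [244.2 247.9] 0.94 [0.3965 0.2636 0.035 ]
packer_24_mid [295.7 234.8] 0.29 [0.376  0.1322 0.035 ]
packer_24_mid [247.2 198. ] 0.88 [0.3962 0.2598 0.035 ]
packer_27_mid [177.4 244.9] 0.92 [0.4929 0.378  0.035 ]
packer_27_mid [198.2 264.5] 0.88 [0.3962 0.377  0.035 ]
packer_27_mid [238.4 277. ] 0.77 [0.3113 0.3335 0.035 ]
packer_27_mid [199.1 228.7] 0.67 [0.5328 0.3031 0.035 ]
packer_27_mid [283.7 179.1] 0.89 [0.4978 0.367  0.035 ]
packer_27_mid [303.7 187.8] 0.85 [0.5497 0.3063 0.035 ]
packer_27_mid [250.9 180.7] 0.63 [0.404  0.3651 0.035 ]
packer_27_mid [218.8 187. ] 0.55 [0.3151 0.3328 0.035 ]
```

View pics/scene1.png

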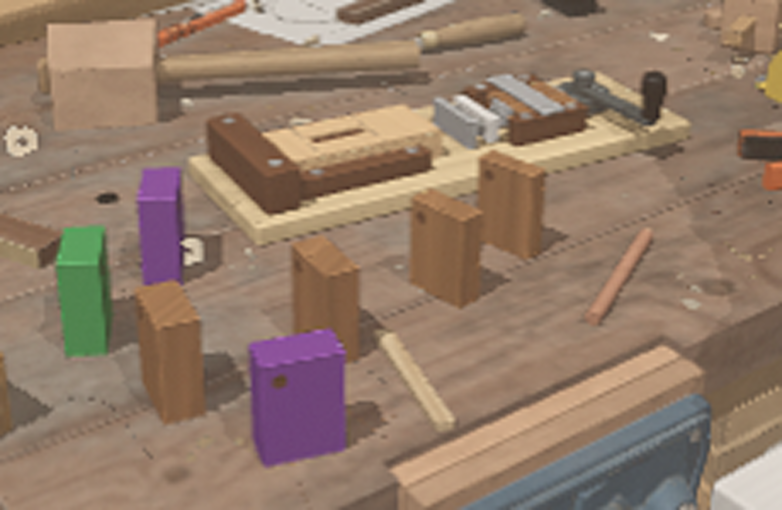

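View pics/side1.png

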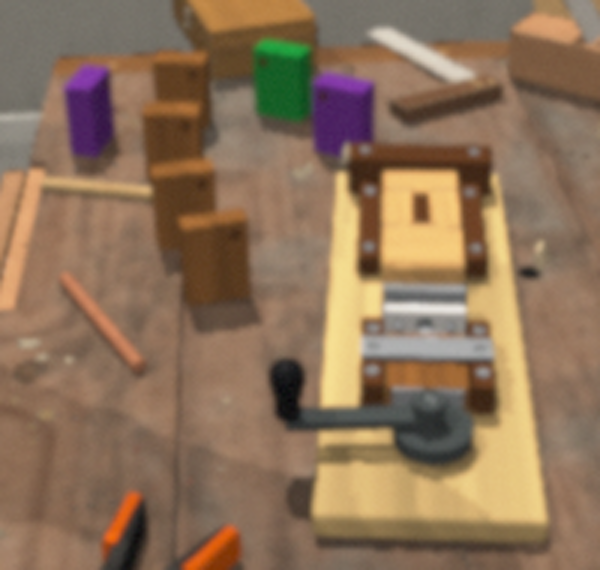

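Call:
step_arm(
  increments=[
    [0,0,-1,0,0,6.8,0],
    [0,0,-2,0,0,6.8,0],
    [0,0,-2,0,0,6.8,0],
    [-4.5,-3.5,-1,0,0,0,0],
    [-4.5,-3.5,-1,0,0,0,0],
    [-4.5,-3.5,-1,0,0,0,0],
    [-4.5,-3.5,-1,0,0,0,0],
    [-4.5,-3.5,-1,0,0,0,0],
    [-4.5,-3.5,0,0,0,0,0],
    [-4.5,-3.5,0,0,0,0,0],
    [-4.5,-3.5,0,0,0,0,0],
    [-4.5,0,0,0,0,0,0],
    [-4.5,0,0,0,0,0,0],
    [-4.5,0,0,0,0,0,0],
    [-4.5,0,0,0,0,0,0],
    [-4.5,0,0,0,0,0,0],
    [-4.5,0,0,0,0,0,0],
    [-3.5,0,0,0,0,0,0],
    [0,0,0,0,0,0,0],
  ],
)

```text
t: 4.05
eef_pos: [0.4784, -0.0088, 0.325]
tool_rot: [-0.001, 0.71, -0.704, -0.0]
contact_force: [-0.3, -0.6, -0.3]
gripper_width: 0.994
```

```bash
python3 - <<'E'
from h import *
np.set_printoptions(precision=4,suppress=True)
o=bot.get_obs();print(o["t"],o["q"],o["eef_pos"],o["tool_rot"],o["contact_force"],o["gripper_width"])
d=bot.read_camera("wrist"); save(d,"wrist2")
for q in ["gap_mouth","rail","jig","lever_knob","packer_18_mid","packer_27_mid","packer_18"]:
  for r in bot.pinpoint(d,q): print(q,np.round(r["point"],1),round(r["score"],2),atz(d,r["point"],{"gap_mouth":.044,"rail":.018,"jig":0,"lever_knob":.063,"packer_18":0}.get(q,.035)))
E
```

```text
4.05 [ 0.1901  0.0842 -0.3192  1.8684  0.0268  1.1922 -1.6993] [ 0.4784 -0.0088  0.325 ] [-0.001   0.7104 -0.7038 -0.0002] [-0.3397 -0.5589 -0.3465] 0.9942188516893037
gap_mouth [246.2  80.9] 0.83 [0.5838 0.0247 0.044 ]
gap_mouth [ 76.6 226.7] 0.27 [0.41   0.2391 0.044 ]
rail [233.8  80.2] 0.72 [0.5865 0.0414 0.018 ]
jig [265.7  86. ] 0.68 [0.5817 0.0039 0.    ]
lever_knob [373.1 179.8] 0.81 [ 0.4767 -0.1218  0.063 ]
packer_18_mid [209.7 210. ] 0.71 [0.431  0.0733 0.035 ]
packer_27_mid [  8.7 110.6] 0.85 [0.5488 0.3028 0.035 ]
packer_27_mid [ 14.7 290.7] 0.61 [0.3155 0.3404 0.035 ]
packer_27_mid [262.6  86.7] 0.29 [0.5785 0.0066 0.035 ]
packer_18 [214.2 202.9] 0.85 [0.4315 0.0733 0.    ]
packer_18 [ 29. 111.] 0.84 [ 0.5486  0.3025 -0.    ]
packer_18 [ 35.3 279.8] 0.74 [0.3143 0.3357 0.    ]
packer_18 [154.2 214.3] 0.71 [0.4146 0.1561 0.    ]
packer_18 [ 77. 227.] 0.68 [0.3951 0.2643 0.    ]
```

View pics/wrist2.png

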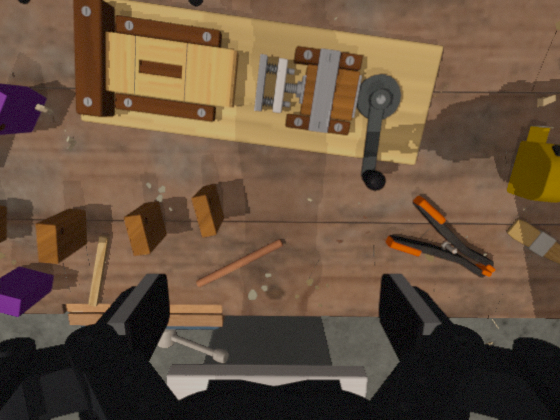

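```bash
python3 - <<'E'
from h import *
np.set_printoptions(precision=4,suppress=True)
d=bot.read_camera("wrist")
P=[atz(d,p,.018) for p in [(82,121),(415,165),(441,45)]]
print(P)
e=P[0]-P[1];print(np.degrees(np.arctan2(-e[0],e[1])),np.linalg.norm(e)); e=P[2]-P[1];print(np.degrees(np.arctan2(e[1],e[0])),np.linalg.norm(e))
save(d,"w2a",(240,30,400,150),5)
save(d,"w2b",(0,170,260,310),3)
E
```

```text
[array([0.54  , 0.2194, 0.018 ]), array([ 0.486 , -0.1931,  0.018 ]), array([ 0.6243, -0.2077,  0.018 ])]
-7.458526680738198 0.4160685964522622
-6.024251013986917 0.13908259407582504
```

View pics/w2b.png

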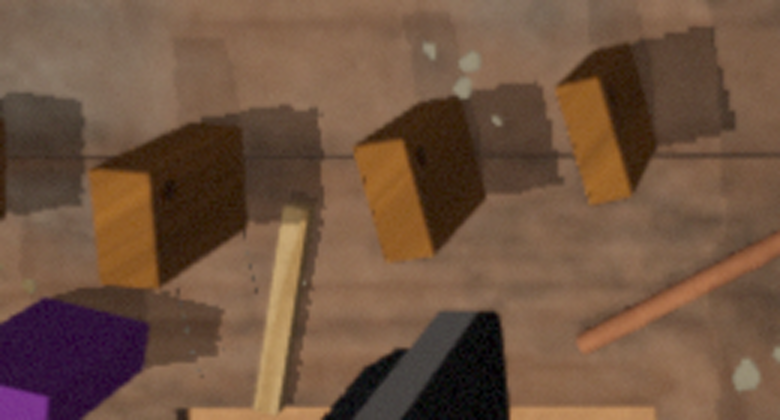

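View pics/w2a.png

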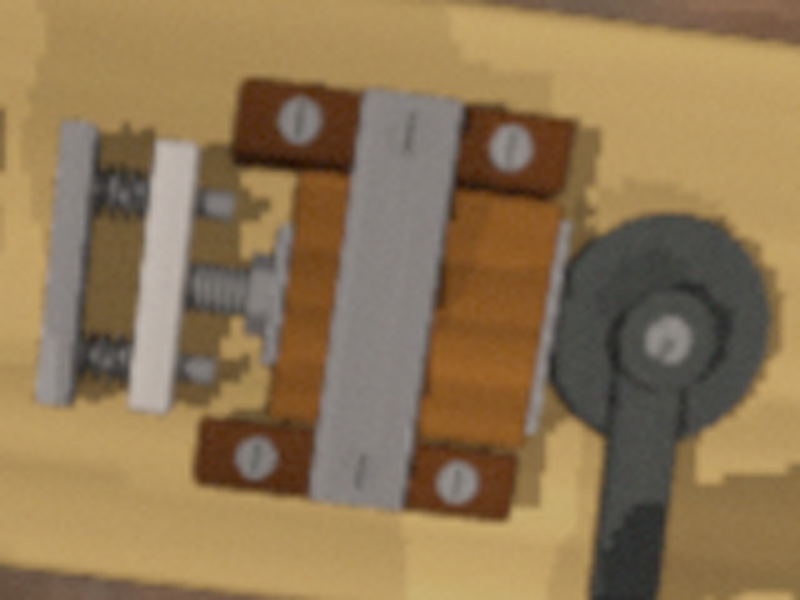

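Call:
step_arm(
  increments=[
    [-2,-1.6,4,0,0,0,0],
    [-2,-1.6,4,0,0,0,0],
    [0,0,4,0,0,3.7,0],
    [0,0,4,0,0,3.7,0],
    [0,0,0,0,0,0,0],
  ],
)

```text
t: 5.0
eef_pos: [0.5068, 0.0246, 0.1598]
tool_rot: [-0.004, -0.66, 0.751, 0.003]
contact_force: [-0.1, -0.2, -0.0]
gripper_width: 0.998
```

```bash
python3 - <<'E'
from h import *
np.set_printoptions(precision=4,suppress=True)
o=bot.get_obs();print(o["t"],o["q"],o["eef_pos"],o["tool_rot"],o["contact_force"],o["gripper_width"])
d=bot.read_camera("wrist"); save(d,"wrist3",None,1.4)
T=np.array(d["camera_from_world"]);print(T)
import pickle;pickle.dump(d,open("w3.pkl","wb"))
E
```

```text
5.0 [ 0.0941  0.3146 -0.3152  1.9972  0.1257  0.8583 -1.9898] [0.5068 0.0246 0.1598] [-0.0041 -0.66    0.7512  0.0029] [-0.1382 -0.2414 -0.0246] 0.9984272643959704
[[-0.1283 -0.9917  0.0014  0.0901]
 [-0.9502  0.1233  0.2863  0.4613]
 [-0.2841  0.0354 -0.9581  0.453 ]
 [ 0.      0.      0.      1.    ]]
```

View pics/wrist3.png

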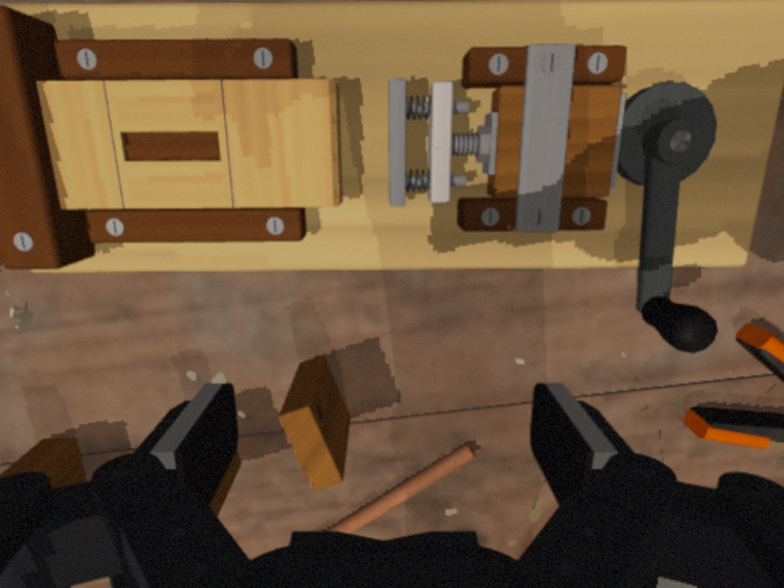

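```bash
python3 - <<'E'
from h import *
import pickle; d=pickle.load(open("w3.pkl","rb"))
save(d,"w3a",(205,40,335,160),6)
save(d,"w3b",(0,170,360,360),2.2)
E
```

```text
(no output)
```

View pics/w3a.png

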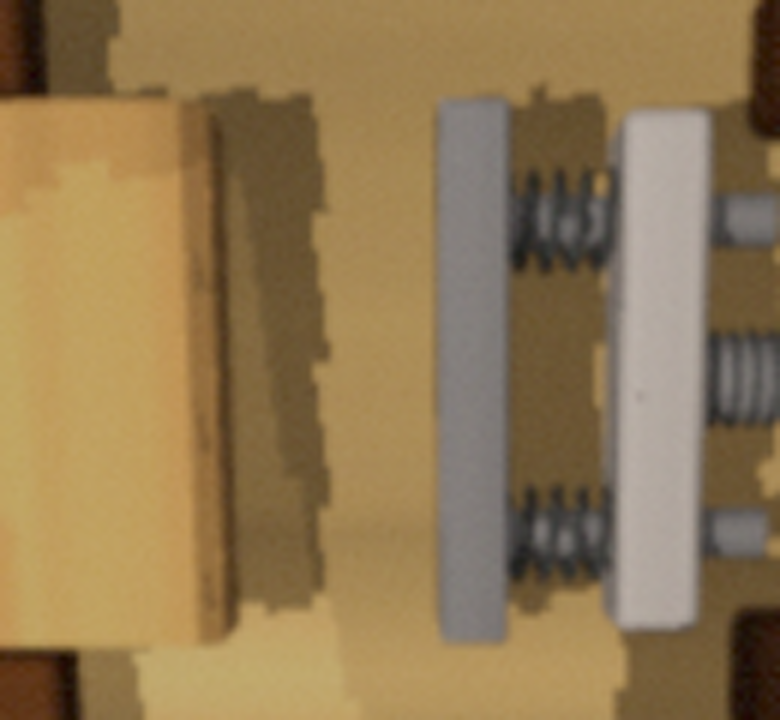

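```bash
python3 - <<'E'
from h import *
np.set_printoptions(precision=4,suppress=True)
import pickle; d=pickle.load(open("w3.pkl","rb"))
P=lambda x,y,z: atz(d,(205+x/6-.5+.083,40+y/6-.5+.083),z)
a=[P(211,120,.041),P(228,620,.041)]; t=[P(178,100,.044),P(198,640,.044)]
b=[P(440,103,.044),P(441,638,.044)]; c=[P(508,103,.044),P(507,638,.044)]
for n,q in [("ch",a),("top",t),("front",b),("back",c)]:
    e=q[0]-q[1]; print(n,q,np.degrees(np.arctan2(e[1],e[0])),np.linalg.norm(e))
u=np.array([np.sin(np.radians(7.2)),np.cos(np.radians(7.2)),0])
m=lambda q:(q[0]+q[1])/2
print("gap",(m(a)-m(b))@u,"top-chamf",(m(t)-m(a))@u,"plate",(m(b)-m(c))@u)
mid=(m(a)+m(b))/2; print("mid",mid)
# board edges, jig yaw
P=[atz(d,(x/1.4,y/1.4),.018) for x,y in [(30,270),(745,265)]]
e=P[0]-P[1];print(P,np.degrees(np.arctan2(e[0],e[1])))
for q in ["packer_18","packer_18_mid","lever_knob","gap_mouth","jig"]: pass
E
```

```text
ch [array([0.6133, 0.0348, 0.041 ]), array([0.5582, 0.0414, 0.041 ])] -6.853523115697909 0.05547423340571725
top [array([0.6154, 0.0379, 0.044 ]), array([0.5566, 0.045 , 0.044 ])] -6.917024791448673 0.05922966606960018
front [array([0.6113, 0.009 , 0.044 ]), array([0.5531, 0.0162, 0.044 ])] -7.060024130973004 0.05870080516174372
back [array([0.6104, 0.0015, 0.044 ]), array([0.5521, 0.0084, 0.044 ])] -6.761048466921856 0.05870513587914934
gap 0.025712944771622163 top-chamf 0.0033694596480058664 plate 0.00772536657415404
mid [0.584  0.0254 0.0425]
[array([0.5398, 0.2286, 0.018 ]), array([ 0.4892, -0.1847,  0.018 ])] 6.978998203088261
```

View pics/w3b.png

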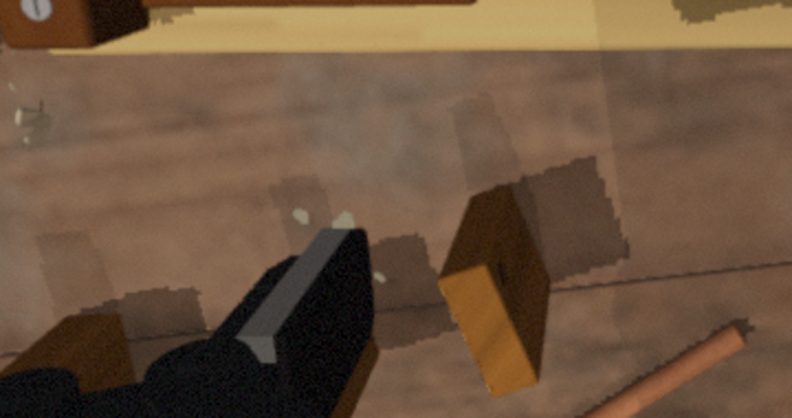

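Call:
step_arm(
  increments=[
    [-4,1,-3,0,0,0,0],
    [-4.2,1,-3,0,0,0,0],
    [-4.2,1,-2,0,0,0,0],
    [-4.2,1,-2,0,0,0,0],
    [-4.2,1,-2,0,0,0,0],
    [-4.2,1,0,0,0,0,0],
    [0,0,0,0,0,0,0],
  ],
)

```text
t: 5.75
eef_pos: [0.482, 0.2858, 0.2869]
tool_rot: [0.004, -0.664, 0.748, 0.001]
contact_force: [0.1, -0.3, 0.2]
gripper_width: 1.001
```

```bash
python3 - <<'E'
from h import *
np.set_printoptions(precision=4,suppress=True)
o=bot.get_obs();print(o["t"],o["q"],o["eef_pos"],o["tool_rot"],o["contact_force"],o["gripper_width"])
d=bot.read_camera("wrist"); save(d,"wrist4",None,1.4)
import pickle;pickle.dump(d,open("w4.pkl","wb"))
E
```

```text
5.75 [-0.2659  0.2712 -0.4594  1.747   0.1282  1.1457 -2.4516] [0.482  0.2858 0.2869] [ 0.0039 -0.6642  0.7475  0.0011] [ 0.1321 -0.2977  0.1579] 1.0009672272341672
```

View pics/wrist4.png

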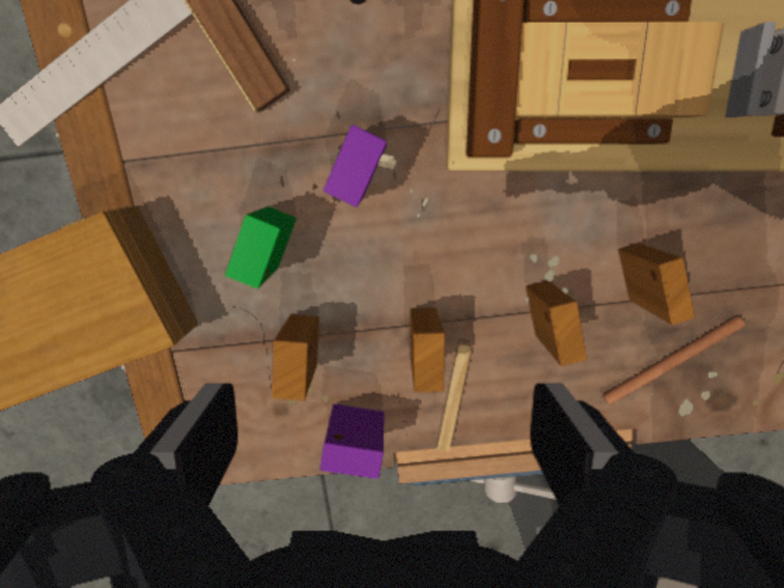

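```bash
python3 - <<'E'
from h import *
import pickle; d=pickle.load(open("w4.pkl","rb"))
save(d,"w4a",(180,200,340,300),5)
save(d,"w4b",(360,160,520,270),5)
E
```

```text
(no output)
```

View pics/w4a.png

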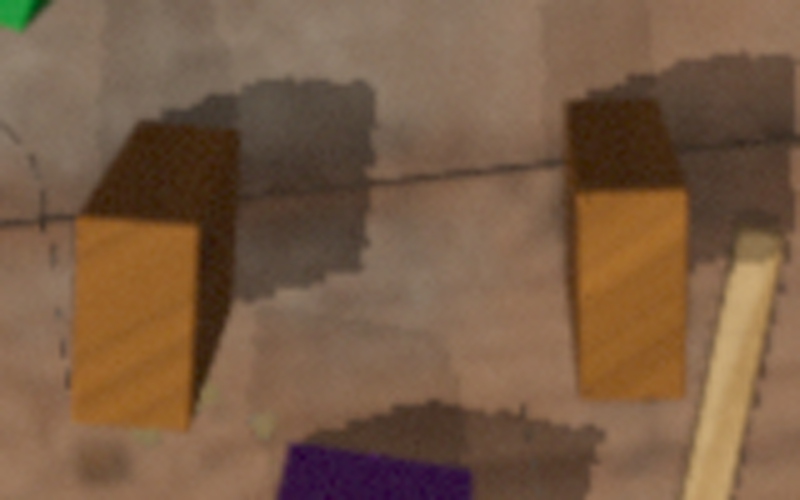

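View pics/w4b.png

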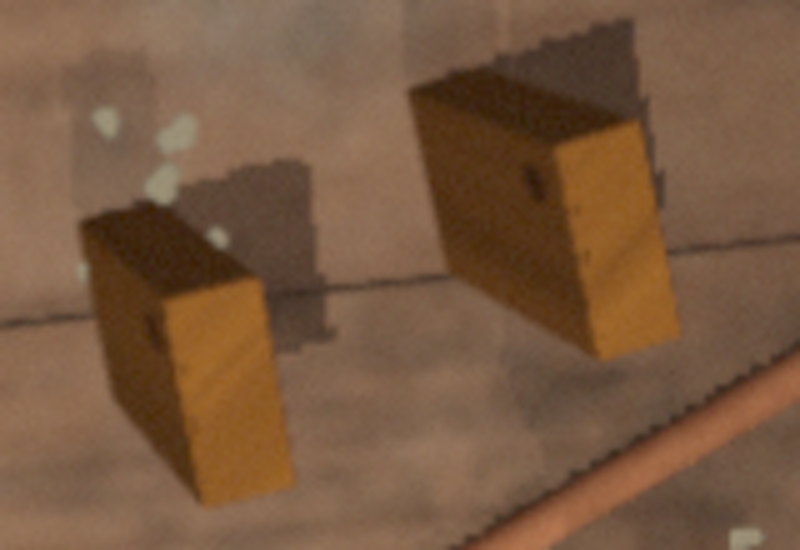

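```bash
python3 - <<'E'
from h import *
np.set_printoptions(precision=4,suppress=True)
import pickle; d=pickle.load(open("w4.pkl","rb"))
C={"A":((180,200),[(77,216),(200,224),(190,430),(71,422)]),
"B":((180,200),[(577,190),(688,188),(686,398),(580,399)]),
"C":((360,160),[(164,297),(262,276),(294,484),(206,506)]),
"D":((360,160),[(554,148),(640,122),(680,336),(600,360)])}
for k,(o,c) in C.items():
    P=np.array([atz(d,(o[0]+x/5-.4,o[1]+y/5-.4),.07) for x,y in c])
    l=(P[0]+P[3])/2; r=(P[1]+P[2])/2; t=(P[0]+P[1])/2; b=(P[2]+P[3])/2
    e=t-b; n=e[:2]/np.linalg.norm(e[:2]); w=(l-r)[:2]; th=abs(w[0]*n[1]-w[1]*n[0])
    print(k,P.mean(0),"long",np.linalg.norm(e),"thick",th,"scaled",th*.05/np.linalg.norm(e),"xdir deg",np.degrees(np.arctan2(n[1],n[0])))
E
```

```text
A [0.4031 0.3723 0.07  ] long 0.049177179074752886 thick 0.026575111175580892 scaled 0.02701975964825554 xdir deg -11.728938537973404
B [0.3976 0.263  0.07  ] long 0.049231513476762606 thick 0.02363981687552079 scaled 0.024008826060851085 xdir deg -5.181792162068431
C [0.4091 0.1549 0.07  ] long 0.04883001430234653 thick 0.019896026563655588 scaled 0.020372742920433142 xdir deg 8.277219630024796
D [0.433  0.0748 0.07  ] long 0.048569454248561995 thick 0.01710804091395667 scaled 0.017611934474704532 xdir deg 12.77268665048902
```

Call:
step_arm(
  increments=[
    [1.1,2.7,4,0,0,-1.6,0.4],
    [1.1,2.7,4,0,0,0,0.4],
    [1.1,2.7,4,0,0,0,0.4],
    [0,0,0,0,0,0,0.4],
    [0,0,0,0,0,0,0.4],
  ],
  squeeze=30,
)

```text
t: 6.3
eef_pos: [0.3999, 0.2531, 0.1634]
tool_rot: [0.0, -0.67, 0.742, -0.001]
contact_force: [1.2, 1.4, 0.6]
gripper_width: 0.603
```

```bash
python3 - <<'E'
from h import *
np.set_printoptions(precision=4,suppress=True)
o=bot.get_obs();print(o["t"],o["q"],o["eef_pos"],o["tool_rot"],o["contact_force"],o["gripper_width"])
d=bot.read_camera("wrist"); save(d,"wrist5",None,1.4)
from scipy.spatial.transform import Rotation as R
w=o["tool_rot"];r=R.from_quat([*w[1:],w[0]]);print(r.as_matrix())
t=np.array([.3976,.263,.038]);print("tool cm",r.inv().apply(t-o["eef_pos"])*100)
E
```

```text
6.3 [-0.2847  0.2692 -0.4738  2.0669  0.165   0.8407 -2.5263] [0.3999 0.2531 0.1634] [ 0.0001 -0.6705  0.7419 -0.0005] [1.1786 1.4383 0.5787] 0.602579779547542
[[-0.101  -0.9949  0.0008]
 [-0.9949  0.101  -0.0007]
 [ 0.0006 -0.0009 -1.    ]]
tool cm [-0.9694  0.3436 12.5374]
```

View pics/wrist5.png

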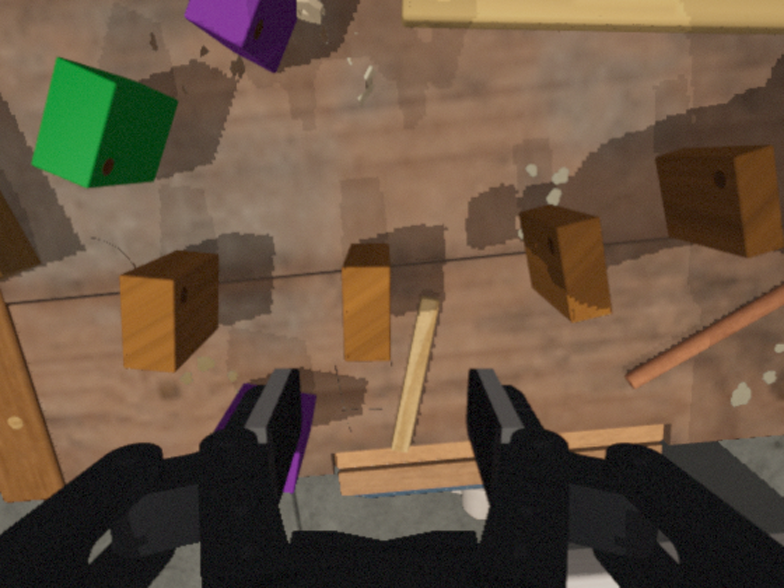

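```bash
python3 - <<'E'
from h import *
np.set_printoptions(precision=4,suppress=True)
d=bot.read_camera("wrist")
P=np.array([atz(d,(x/1.4-.3,y/1.4-.3),.07) for x,y in [(343,268),(390,268),(390,360),(344,360)]]);print(P,P.mean(0))
p=bot.pinpoint(d,"packer_24_mid");print([(r["point"],r["score"],atz(d,r["point"],.035)) for r in p])
E
```

```text
[[0.4233 0.2732 0.07  ]
 [0.421  0.2504 0.07  ]
 [0.373  0.2552 0.07  ]
 [0.3754 0.2787 0.07  ]] [0.3982 0.2644 0.07  ]
[]
```

Call:
step_arm(
  increments=[
    [-1.1,0.3,2,0,0,0,0.4],
    [0,0,4,0,0,0,0.4],
    [0,0,4,0,0,0,0.4],
    [0,0,2.5,0,0,0,0.4],
    [0,0,0,0,0,0,0.4],
  ],
)

```text
t: 6.95
eef_pos: [0.3974, 0.265, 0.0358]
tool_rot: [-0.002, -0.67, 0.742, 0.0]
contact_force: [0.1, -0.3, -0.2]
gripper_width: 0.6
```

```bash
python3 - <<'E'
from h import *
np.set_printoptions(precision=4,suppress=True)
o=bot.get_obs();print(o["t"],o["q"],o["eef_pos"],o["tool_rot"],o["contact_force"],o["gripper_width"])
d=bot.read_camera("wrist"); save(d,"wrist6",None,1.4)
E
```

```text
6.95 [-0.3939  0.4871 -0.3927  2.1411  0.3353  0.5744 -2.7018] [0.3974 0.265  0.0358] [-0.0016 -0.6705  0.7419  0.0001] [ 0.0504 -0.3464 -0.1763] 0.5997304947092081
```

View pics/wrist6.png

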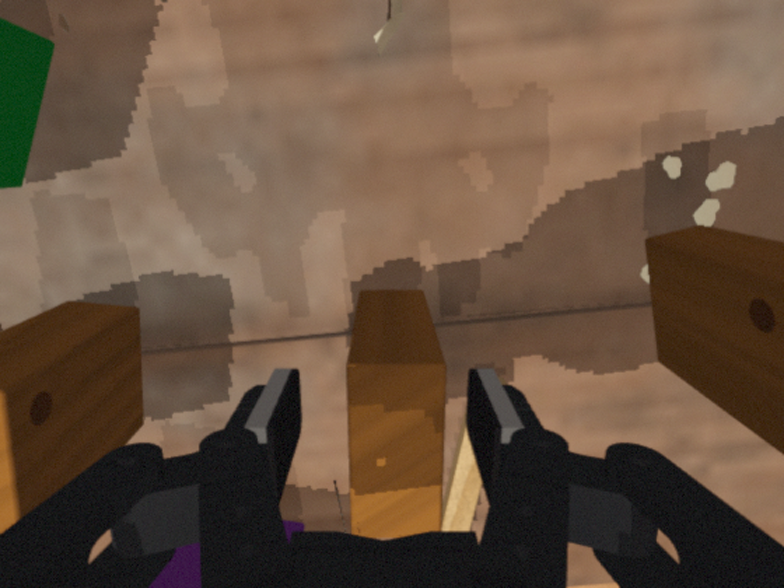

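Call:
step_arm(
  increments=[
    [0,0,-0.3,0,0,0,0.6],
    [0,0,0,0,0,0,1],
    [0,0,0,0,0,0,1],
    [0,0,0,0,0,0,1],
    [0,0,0,0,0,0,1],
    [0,0,0,0,0,0,1],
  ],
  squeeze=35,
)

```text
t: 7.6
eef_pos: [0.3992, 0.2668, 0.0427]
tool_rot: [0.002, -0.671, 0.742, -0.0]
contact_force: [0.9, 0.3, 8.2]
gripper_width: 0.276
```

Call:
step_arm(
  increments=[
    [0,0,-2,0,0,0,1],
    [0,0,-4,0,0,0,1],
    [0,0,-4,0,0,0,1],
    [0,0,-1,0,0,1.2,1],
    [3.2,-3,0,0,0,0,1],
    [3.2,-3,0,0,0,0,1],
    [3.2,-3,0,0,0,0,1],
    [3.2,-3,0,0,0,0,1],
    [3.2,-3,0,0,0,0,1],
    [3.2,-3,0,0,0,0,1],
    [2.5,-2.5,0,0,0,0,1],
    [0,0,0,0,0,0,1],
    [0,0,0,0,0,0,1],
  ],
)

```text
t: 8.9
eef_pos: [0.5747, 0.0245, 0.1506]
tool_rot: [0.0, -0.662, 0.75, -0.0]
contact_force: [0.4, 1.1, 0.1]
gripper_width: 0.275
```

```bash
cat > look.py <<'E'
import sys
from h import *
from scipy.spatial.transform import Rotation as R
import pickle
np.set_printoptions(precision=4,suppress=True)
o=bot.get_obs();print(o["t"],o["q"],o["eef_pos"],o["contact_force"],o["gripper_width"])
w=o["tool_rot"];r=R.from_quat([*w[1:],w[0]]);M=r.as_matrix();print("tool x ang",np.degrees(np.arctan2(M[1,0],M[0,0])),"z",M[:,2])
d=bot.read_camera("wrist"); save(d,sys.argv[1],None,1.4); pickle.dump(d,open(sys.argv[1]+".pkl","wb"))
if len(sys.argv)>2:
    t=np.array(eval(sys.argv[2]));print("tool cm",r.inv().apply(t-o["eef_pos"])*100)
E
python3 look.py wrist7 .584,.026,.10
```

```text
8.9 [ 0.1176  0.4273 -0.342   1.8564  0.1801  0.8877 -2.0048] [0.5747 0.0245 0.1506] [0.4427 1.145  0.05  ] 0.2754071889448062
tool x ang -97.09553373197987 z [ 0.0002  0.0001 -1.    ]
tool cm [-0.2648 -0.9051  5.0632]
```

View pics/wrist7.png

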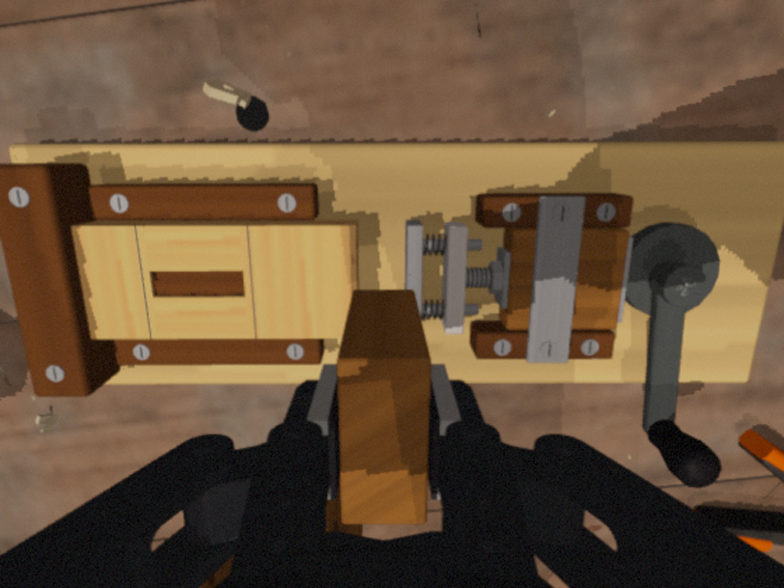

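Call:
step_arm(
  increments=[
    [-0.2,-0.9,2,0,0,0,1],
    [0,0,2.5,0,0,0,1],
    [0,0,0,0,0,0,1],
    [0,0,0,0,0,0,1],
  ],
)

```text
t: 9.35
eef_pos: [0.583, 0.0275, 0.1057]
tool_rot: [-0.0, -0.664, 0.748, 0.0]
contact_force: [0.0, -1.3, -0.4]
gripper_width: 0.274
```

```bash
python3 look.py wrist8 .584,.026,.10; python3 - <<'E'
from h import *
import pickle;d=pickle.load(open("wrist8.pkl","rb"));save(d,"w8",(200,110,360,240),5)
s=bot.read_camera("scene");save(s,"s8",(200,100,360,240),5)
e=bot.read_camera("side");save(e,"e8",(270,180,390,300),6)
E
```

```text
9.35 [ 0.0983  0.4976 -0.3268  1.8673  0.2122  0.8114 -2.0287] [0.583  0.0275 0.1057] [ 0.0426 -1.3104 -0.4016] 0.27409502741792785
tool x ang -96.84322016899115 z [-0.001   0.0003 -1.    ]
tool cm [ 0.1342 -0.1219  0.574 ]
```

View pics/w8.png

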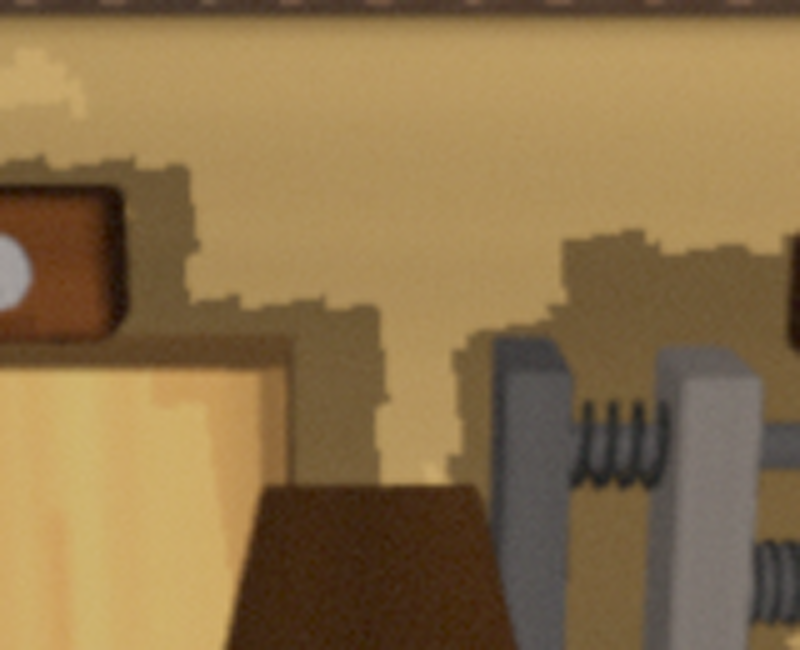

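View pics/s8.png

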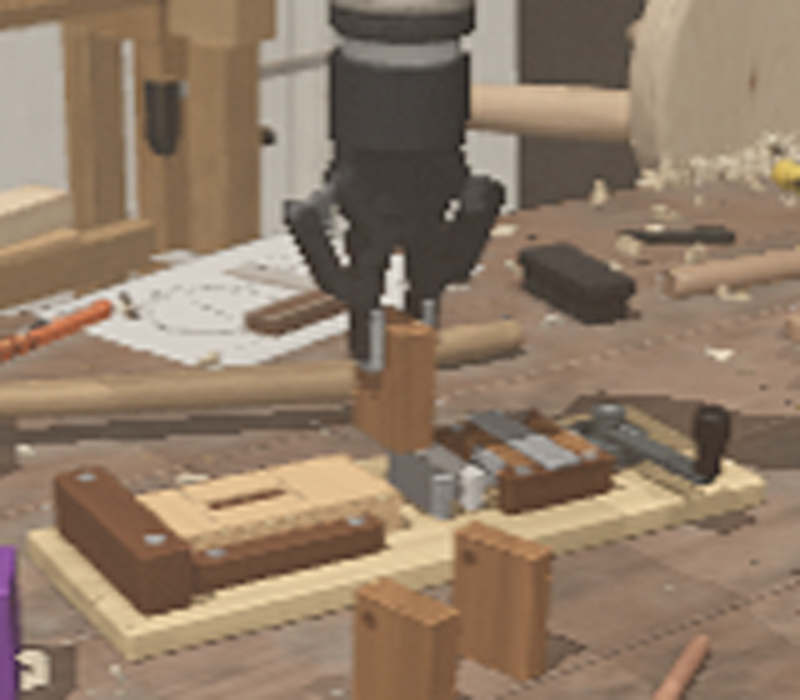

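View pics/e8.png

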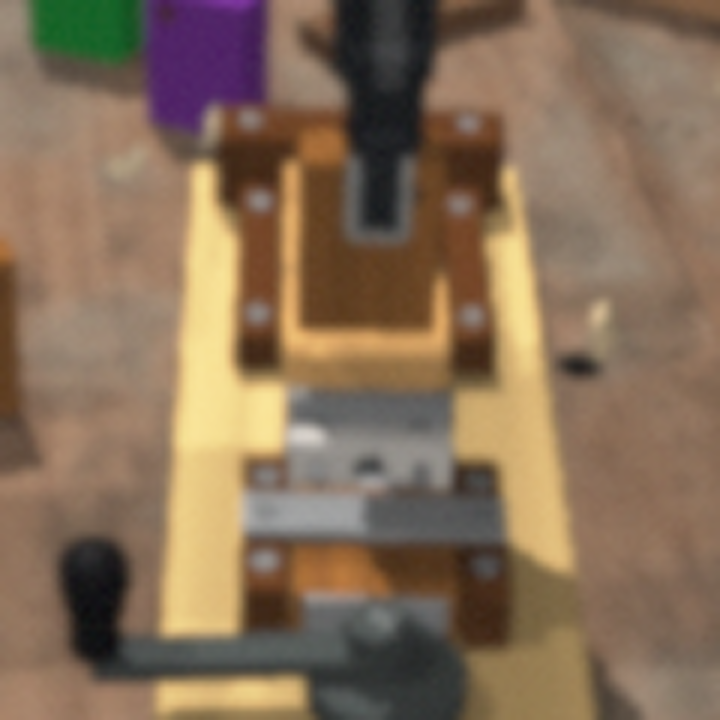

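```bash
python3 - <<'E'
from h import *
np.set_printoptions(precision=4,suppress=True)
import pickle;d=pickle.load(open("wrist8.pkl","rb"))
P=lambda x,y,z: atz(d,(200+x/5-.4,110+y/5-.4),z)
a=np.radians(6.95);u=np.array([np.sin(a),np.cos(a),0]);v=np.array([np.cos(a),-np.sin(a),0])
o=np.array([.58,.005,0])
J=lambda p:np.array([(p-o)@v,(p-o)@u])*1000
for n,q in [("rail .041 t",(291,370,.041)),("rail .041 b",(292,480,.041)),("railtop",(262,370,.044)),("plate f",(494,345,.044)),("plate f top",(508,373,.044)),("plate f b",(496,490,.044))]: print(n,J(P(*q)))
for z in (.061,.063,.065): print("pack",z,J(P(263,487,z)),J(P(475,487,z)))
E
```

```text
rail .041 t [30.7048 33.2014]
rail .041 b [17.2311 33.2187]
railtop [31.2823 36.4516]
plate f [34.303   9.4043]
plate f top [30.9986  7.6962]
plate f b [16.8446  8.7882]
pack 0.061 [21.6414 35.4647] [21.7014 12.3198]
pack 0.063 [22.1707 35.338 ] [22.2301 12.4402]
pack 0.065 [22.7    35.2112] [22.7588 12.5606]
```

Call:
step_arm(
  increments=[
    [0.3,-0.35,0,0,0,0,1],
    [0,0,0,0,0,0,1],
    [0,0,0.8,0,0,0,1],
    [0,0,0.6,0,0,0,1],
    [0,0,0,0,0,0,1],
    [0,0,0,0,0,0,1],
  ],
)

```text
t: 10.1
eef_pos: [0.5865, 0.0228, 0.0909]
tool_rot: [-0.0, -0.663, 0.749, 0.0]
contact_force: [-0.4, 0.5, -0.7]
gripper_width: 0.275
```

```bash
python3 look.py wrist9; python3 - <<'E'
from h import *
import pickle;d=pickle.load(open("wrist9.pkl","rb"));save(d,"w9",(200,110,360,240),5)
E
```

```text
10.1 [ 0.0995  0.5219 -0.3189  1.8681  0.2222  0.7871 -2.0297] [0.5865 0.0228 0.0909] [-0.4035  0.4718 -0.7274] 0.27454836321749837
tool x ang -96.95110153516741 z [-0.001  0.    -1.   ]
```

View pics/w9.png

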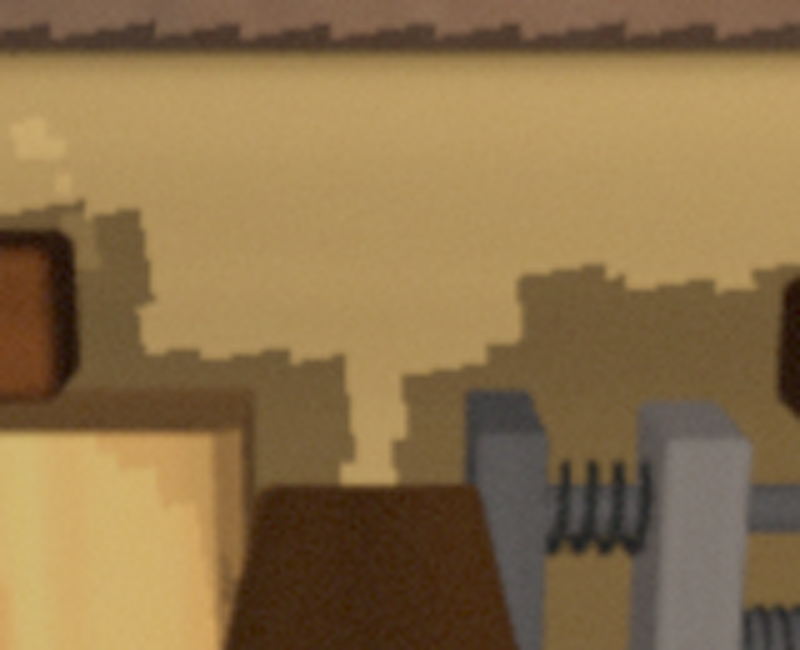

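```bash
cat > rel.py <<'E'
from h import *
import pickle,sys
def rel(name,rail,plate,pk,zf,crop=(200,110),s=5):
    d=pickle.load(open(name+".pkl","rb"))
    P=lambda x,y,z: atz(d,(crop[0]+x/s-.4,crop[1]+y/s-.4),z)
    a=np.radians(6.95);u=np.array([np.sin(a),np.cos(a),0]);v=np.array([np.cos(a),-np.sin(a),0]);o=np.array([.58,.005,0])
    J=lambda p:np.array([(p-o)@v,(p-o)@u])*1000
    r=J(P(*rail,.041));p=J(P(*plate,.044));l=J(P(*pk[0],zf));q=J(P(*pk[1],zf))
    print("rail",r,"plate",p,"gap",r[1]-p[1],"packer",l,q,"clear rail",r[1]-l[1],"clear plate",q[1]-p[1])
E
python3 - <<'E'
from rel import *
rel("wrist9",(248,440),(483,435),((264,488),(477,488)),.048)
E
```

```text
rail [29.78830194 33.14939564] plate [31.07631118  7.18171744] gap 25.967678198761647 packer [26.11601684 31.01691444] [26.1316414   7.98089149] clear rail 2.132481195121887 clear plate 0.7991740506096594
```

Call:
step_arm(
  increments=[
    [-0.08,0.1,0,0,0,0,1],
    [0,0,0.5,0,0,0,1],
    [0,0,0.3,0,0,0,1],
    [0,0,0.3,0,0,0,1],
    [0,0,0,0,0,0,1],
  ],
)

```text
t: 10.65
eef_pos: [0.5856, 0.0236, 0.0798]
tool_rot: [-0.0, -0.663, 0.749, 0.0]
contact_force: [0.2, 0.4, -0.1]
gripper_width: 0.272
```

```bash
python3 look.py wrist10; python3 - <<'E'
from h import *
import pickle;d=pickle.load(open("wrist10.pkl","rb"));save(d,"w10",(200,110,360,240),5)
E
```

```text
10.65 [ 0.0943  0.5361 -0.3144  1.8763  0.2299  0.7653 -2.038 ] [0.5856 0.0236 0.0798] [ 0.2323  0.4376 -0.0843] 0.27193717795106886
tool x ang -96.96031771047866 z [-0.001  -0.0001 -1.    ]
```

View pics/w10.png

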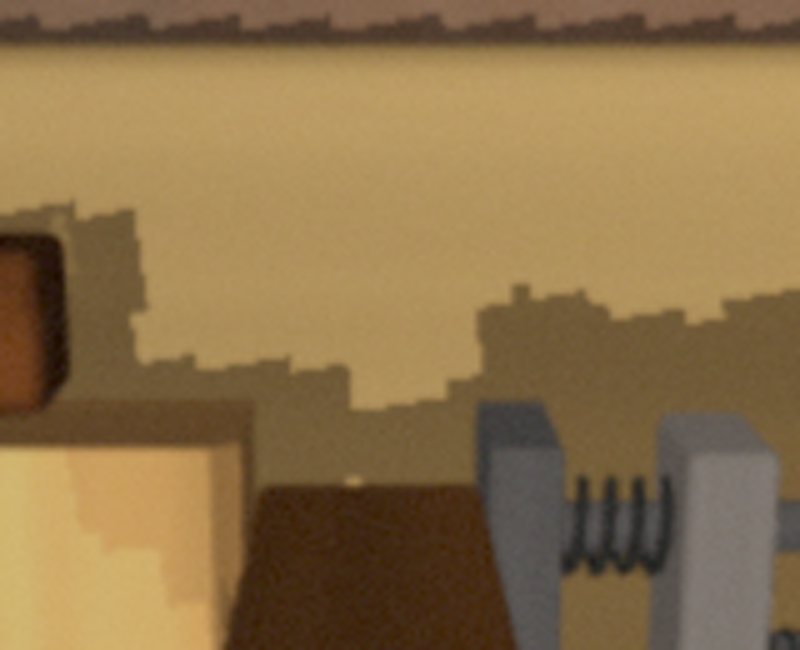

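Call:
step_arm(
  increments=[
    [0,0,0.4,0,0,0,1],
    [0,0,0.4,0,0,0,1],
    [0,0,0.4,0,0,0,1],
    [0,0,0.3,0,0,0,1],
    [0,0,0,0,0,0,1],
  ],
)

```text
t: 11.2
eef_pos: [0.5856, 0.0237, 0.0648]
tool_rot: [-0.0, -0.663, 0.749, 0.0]
contact_force: [0.7, 0.1, -0.2]
gripper_width: 0.274
```

Call:
step_arm(
  increments=[
    [0,0,0.2,0,0,0,1],
    [0,0,0.15,0,0,0,1],
    [0,0,0,0,0,0,1],
  ],
)

```text
t: 11.5
eef_pos: [0.5859, 0.0237, 0.0618]
tool_rot: [-0.0, -0.663, 0.749, 0.0]
contact_force: [0.7, 0.3, -0.8]
gripper_width: 0.27
```

Call:
step_arm(
  increments=[
    [0,0,0.1,0,0,0,1],
    [0,0,0,0,0,0,1],
  ],
)

```text
t: 11.7
eef_pos: [0.5859, 0.0237, 0.0609]
tool_rot: [-0.0, -0.663, 0.749, -0.0]
contact_force: [-0.3, 0.1, -1.3]
gripper_width: 0.278
```

Call:
step_arm(
  increments=[
    [0,0,0.1,0,0,0,1],
    [0,0,0,0,0,0,1],
  ],
)

```text
t: 11.9
eef_pos: [0.586, 0.0237, 0.0608]
tool_rot: [-0.0, -0.663, 0.749, -0.0]
contact_force: [-2.3, -0.8, 7.6]
gripper_width: 0.273
```

Call:
step_arm(
  increments=[
    [0,0,-0.1,0,0,0,0.9],
    [0,0,0,0,0,0,0.55],
    [0,0,0,0,0,0,0.5],
    [0,0,0,0,0,0,0.5],
    [0,0,-1,0,0,0,0.5],
    [0,0,-3,0,0,0,0.5],
    [0,0,-4,0,0,0,0.5],
    [0,0,-3,0,0,0,0.5],
    [0,0,0,0,0,0,0.5],
  ],
)

```text
t: 12.8
eef_pos: [0.5891, 0.0243, 0.1764]
tool_rot: [0.004, -0.663, 0.749, -0.003]
contact_force: [0.3, 0.0, -0.0]
gripper_width: 0.5
```

```bash
python3 look.py wrist11 .477,-.122,.16; python3 - <<'E'
from h import *
d=bot.read_camera("side");save(d,"e11",(270,200,390,320),6)
for r in bot.pinpoint(d,"lever_knob"): print(r["point"],r["score"],atz(d,r["point"],.063))
s=bot.read_camera("scene");save(s,"s11",(200,150,360,250),5)
for r in bot.pinpoint(s,"lever_knob"): print(r["point"],r["score"],atz(s,r["point"],.063))
import pickle;w=pickle.load(open("wrist11.pkl","rb"))
for r in bot.pinpoint(w,"lever_knob"): print(r["point"],r["score"],atz(w,r["point"],.063))
E
```

```text
12.8 [ 0.1233  0.4142 -0.3471  1.8076  0.1716  0.94   -1.9895] [0.5891 0.0243 0.1764] [ 0.2516  0.015  -0.025 ] 0.4998815476811907
tool x ang -96.96817428416757 z [ 0.009   0.0008 -1.    ]
tool cm [15.8817  9.3678  1.532 ]
[285.4, 280.8] 0.87 [ 0.4775105  -0.12642674  0.063     ]
[253.1, 178.0] 0.74 [0.41239445 0.32270606 0.063     ]
[339.9, 187.6] 0.69 [ 0.47570647 -0.11433051  0.063     ]
[471.3, 324.5] 0.65 [ 0.47582612 -0.12336961  0.063     ]
```

View pics/wrist11.png

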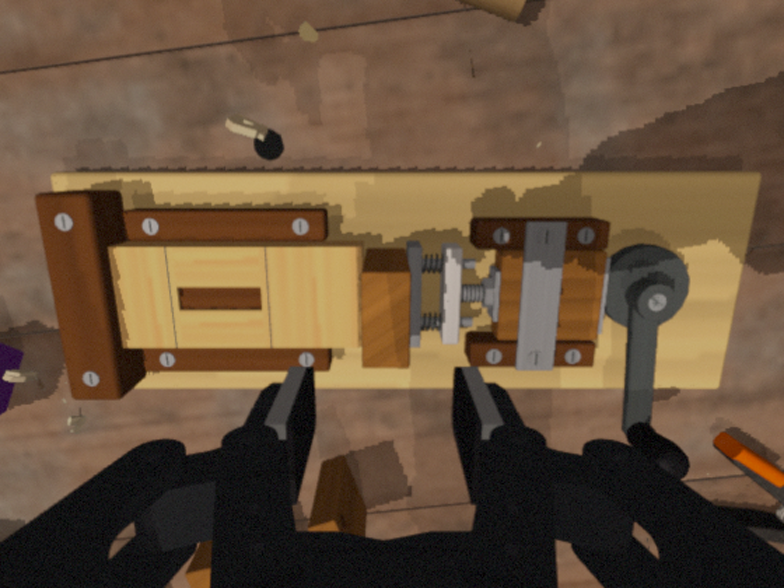

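View pics/s11.png

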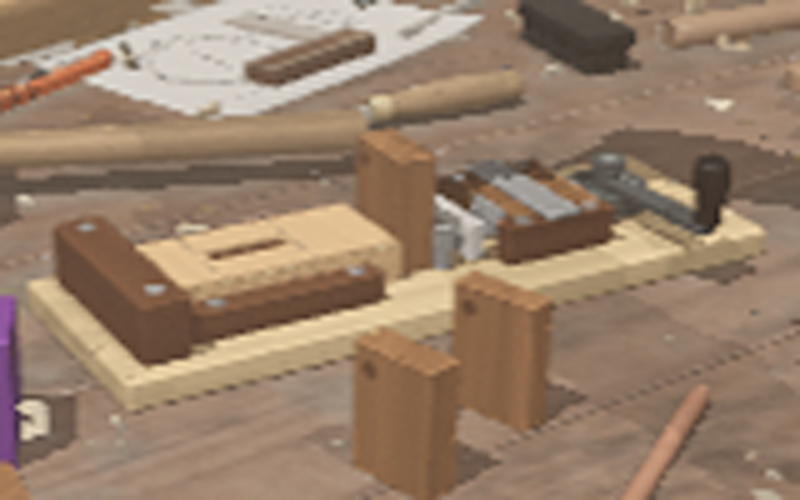

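Call:
step_arm(
  increments=[
    [4,2.3,0,0,0,0,0.45],
    [4,2.3,0,0,0,0,0.45],
    [4,2.3,0,0,0,0,0.45],
    [3.9,2.4,0,0,0,0,0.45],
    [0,0,4,0,0,-4.5,0.45],
    [0,0,0,0,0,0,0.45],
    [0,0,0,0,0,0,0.45],
  ],
)

```text
t: 13.8
eef_pos: [0.474, -0.1219, 0.1305]
tool_rot: [-0.0, -0.692, 0.722, 0.001]
contact_force: [1.3, 0.2, 0.9]
gripper_width: 0.549
```

```bash
python3 look.py wrist12 .4765,-.1225,.048; python3 - <<'E'
from h import *
import pickle;w=pickle.load(open("wrist12.pkl","rb"))
d=bot.read_camera("wrist")
for r in bot.pinpoint(d,"lever_knob"): print(r["point"],r["score"],atz(d,r["point"],.063))
for r in bot.cut_out(d,"lever_knob"): print(r["point"],r["score"])
E
```

```text
13.8 [ 0.3979  0.3276 -0.3224  2.0656  0.1451  0.7721 -1.6274] [ 0.474  -0.1219  0.1305] [1.277  0.2185 0.9466] 0.5488233096770668
tool x ang -92.49758551225979 z [-0.0024  0.0013 -1.    ]
tool cm [ 0.0558 -0.2706  8.2494]
[277.4, 228.0] 0.84 [ 0.47686894 -0.12307545  0.063     ]
[275.7, 107.5] 0.89
[11.8, 102.4] 0.16
```

View pics/wrist12.png

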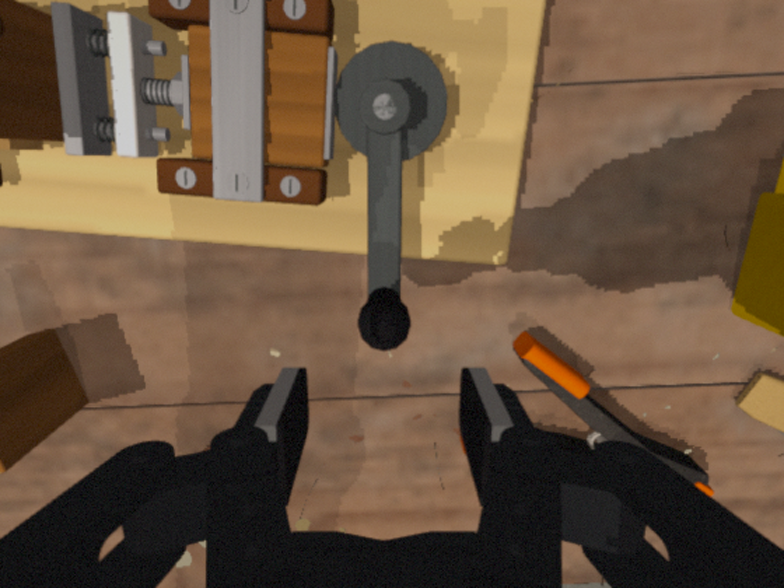

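Call:
step_arm(
  increments=[
    [0.1,-0.3,2,0,0,0,0.45],
    [0,0,3,0,0,0,0.45],
    [0,0,2.8,0,0,0,0.45],
    [0,0,0,0,0,0,0.6],
    [0,0,0,0,0,0,0.7],
    [0,0,0,0,0,0,1],
    [0,0,0,0,0,0,1],
    [0,0,0,0,0,0,1],
  ],
  squeeze=20,
)

```text
t: 14.8
eef_pos: [0.4782, -0.1237, 0.0541]
tool_rot: [0.001, -0.692, 0.722, -0.001]
contact_force: [-0.2, 2.8, 2.2]
gripper_width: 0.249
```

```bash
python3 look.py wrist13; python3 - <<'E'
import numpy as np
piv=np.array([.5658,-.1257])
from h import bot
o=bot.get_obs();p=o["eef_pos"][:2];print(p-piv,np.linalg.norm(p-piv),np.degrees(np.arctan2(*(p-piv)[::-1]))%360)
E
```

```text
14.8 [ 0.361   0.4563 -0.2842  2.1069  0.2193  0.6036 -1.69  ] [ 0.4782 -0.1237  0.0541] [-0.2377  2.8404  2.1572] 0.24851265063744393
tool x ang -92.43433990451054 z [ 0.0021 -0.0001 -1.    ]
[-0.08756223  0.00188367] 0.087582488773264 178.76762517295762
```

View pics/wrist13.png

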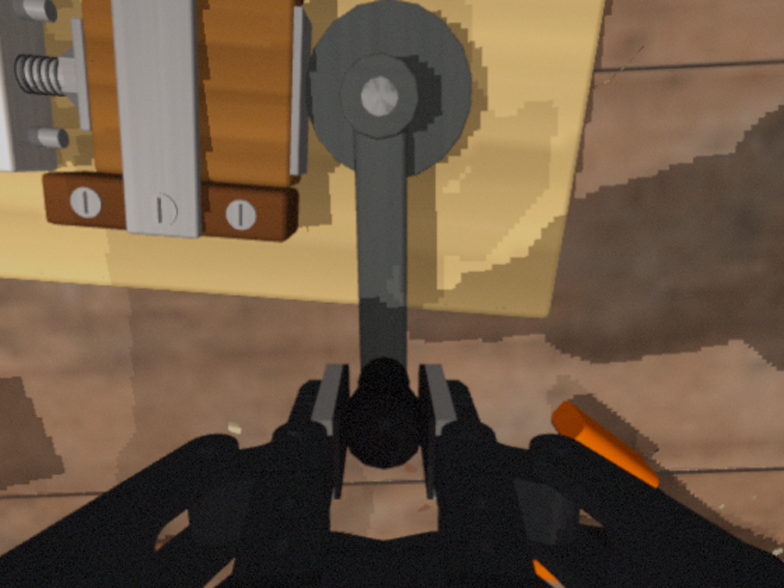

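Call:
step_arm(
  increments=[
    [0.77,-0.03,0,0,0,-5,1],
    [0.77,-0.03,0,0,0,-5,1],
    [0.77,-0.03,0,0,0,-5,1],
    [0.77,-0.03,0,0,0,-5,1],
    [0.77,-0.03,0,0,0,-5,1],
    [0.77,-0.04,0,0,0,-5,1],
    [0,0,0,0,0,0,1],
  ],
)

```text
t: 15.55
eef_pos: [0.4893, -0.1689, 0.054]
tool_rot: [-0.001, 0.855, -0.518, 0.002]
contact_force: [2.5, 3.7, 4.1]
gripper_width: 0.252
```

```bash
cat > lev.py <<'E'
import numpy as np
piv=np.array([.5658,-.1257])
from h import bot
o=bot.get_obs();p=o["eef_pos"][:2];print(p-piv,np.linalg.norm(p-piv),np.degrees(np.arctan2(*(p-piv)[::-1]))%360,o["contact_force"],o["gripper_width"],o["q"],o["tool_rot"])
E
python3 lev.py
```

```text
[-0.07648409 -0.04318993] 0.08783613471441033 209.45305275370657 [2.53538737 3.69307846 4.12872039] 0.25194034458123205 [ 0.54203954  0.50099855 -0.40818793  2.04757232  0.31957348  0.64905291
 -1.16674448] [-0.00107623  0.85532345 -0.5180904   0.00172667]
```

Call:
step_arm(
  increments=[
    [0.77,-0.03,0,0,0,-5,1],
    [0.77,-0.03,0,0,0,-5,1],
    [0.77,-0.03,0,0,0,-5,1],
    [0.77,-0.03,0,0,0,-5,1],
    [0.77,-0.03,0,0,0,-5,1],
    [0.77,-0.04,0,0,0,-5,1],
    [0.77,-0.03,0,0,0,-5,1],
    [0.77,-0.03,0,0,0,-5,1],
    [0,0,0,0,0,0,1],
  ],
)

```text
t: 16.45
eef_pos: [0.5338, -0.2073, 0.054]
tool_rot: [-0.001, 0.981, -0.194, 0.001]
contact_force: [1.7, 6.7, 5.5]
gripper_width: 0.25
```

```bash
python3 lev.py
```

```text
[-0.03203733 -0.08161837] 0.08768095232330543 248.56870142525764 [1.6704076  6.67910257 5.54754043] 0.2495240894846696 [ 0.6962271   0.60345363 -0.56667807  1.90939504  0.45582957  0.75613173
 -0.51829346] [-0.00134607  0.98102703 -0.19386139  0.00138713]
```

Call:
step_arm(
  increments=[
    [0.4,-0.01,0,0,0,-2.5,1],
    [0.31,-0.01,0,0,0,-2,1],
    [0,0,0,0,0,0,1],
  ],
)

```text
t: 16.75
eef_pos: [0.5398, -0.2094, 0.054]
tool_rot: [-0.001, 0.988, -0.156, 0.001]
contact_force: [1.1, 7.0, 5.7]
gripper_width: 0.251
```

```bash
python3 lev.py
```

```text
[-0.02595584 -0.08365622] 0.08759035099929326 252.76255933700094 [1.113709   6.98312666 5.68668575] 0.2512114136037381 [ 0.70605376  0.61617186 -0.58323488  1.89267711  0.47086339  0.77029819
 -0.45032481] [-0.00119105  0.98779066 -0.15577876  0.00108173]
```

Call:
step_arm(
  increments=[
    [0.2,0,0,0,0,-1,1],
    [0.1,0,0,0,0,0,1],
    [0,0,0,0,0,0,1],
  ],
)

```text
t: 17.05
eef_pos: [0.54, -0.2095, 0.0538]
tool_rot: [-0.001, 0.989, -0.148, -0.002]
contact_force: [-6.5, 8.4, 12.6]
gripper_width: 0.251
```

```bash
python3 lev.py
```

```text
[-0.02577442 -0.08380562] 0.08767954954121368 252.90471833789485 [-6.50306342  8.36676099 12.63861568] 0.2513325777702293 [ 0.70735564  0.61984803 -0.58666865  1.88798824  0.47276529  0.77873893
 -0.43549012] [-0.0010284   0.98901983 -0.14777077 -0.00158415]
```

Call:
step_arm(
  increments=[
    [0.1,0,0,0,0,0,1],
    [0,0,0,0,0,0,1],
  ],
)

```text
t: 17.25
eef_pos: [0.5401, -0.2095, 0.0537]
tool_rot: [-0.001, 0.989, -0.148, -0.003]
contact_force: [-8.9, 9.8, 15.5]
gripper_width: 0.249
```

```bash
python3 lev.py
```

```text
[-0.025741   -0.08381456] 0.08767827053444124 252.92730793048173 [-8.89732546  9.80714597 15.45606923] 0.2494214035682289 [ 0.70675562  0.6207175  -0.58650428  1.88655838  0.47243129  0.78117442
 -0.43510577] [-9.43779065e-04  9.89029699e-01 -1.47692572e-01 -2.50363210e-03]
```

Call:
step_arm(
  increments=[
    [0,0,0,0,0,0,0.6],
    [0,0,0,0,0,0,0.45],
    [0,0,0,0,0,0,0.45],
    [0,0,0,0,0,0,0.45],
    [0,0,-2,0,0,0,0.45],
    [0,0,-4,0,0,0,0.45],
    [0,0,-4,0,0,0,0.45],
    [0,0,-4,0,0,0,0.45],
    [0,0,0,0,0,0,0.45],
  ],
)

```text
t: 18.15
eef_pos: [0.5456, -0.2139, 0.1987]
tool_rot: [0.001, 0.989, -0.148, 0.005]
contact_force: [0.9, -0.6, -0.1]
gripper_width: 0.549
```

```bash
python3 look.py wrist14 .51,.0,.2; python3 - <<'E'
from h import *
d=bot.read_camera("side");save(d,"e14",(250,190,410,330),5)
s=bot.read_camera("scene");save(s,"s14",(200,150,360,250),5)
E
```

```text
18.15 [ 0.7919  0.4436 -0.6831  1.7792  0.3252  1.0234 -0.3099] [ 0.5456 -0.2139  0.1987] [ 0.9425 -0.6268 -0.0521] 0.5486216504160486
tool x ang -17.013087418145748 z [ 0.0093 -0.0035 -1.    ]
tool cm [ -9.6637 -19.4108  -0.2357]
```

View pics/wrist14.png

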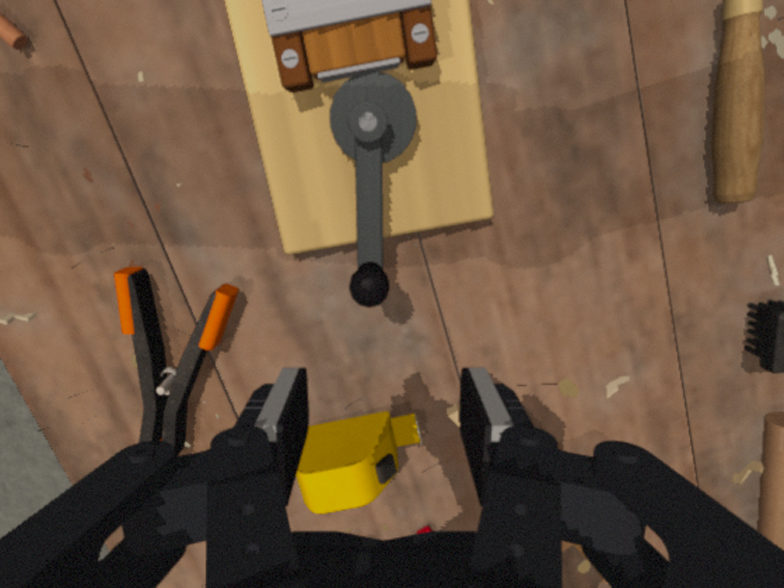

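View pics/e14.png

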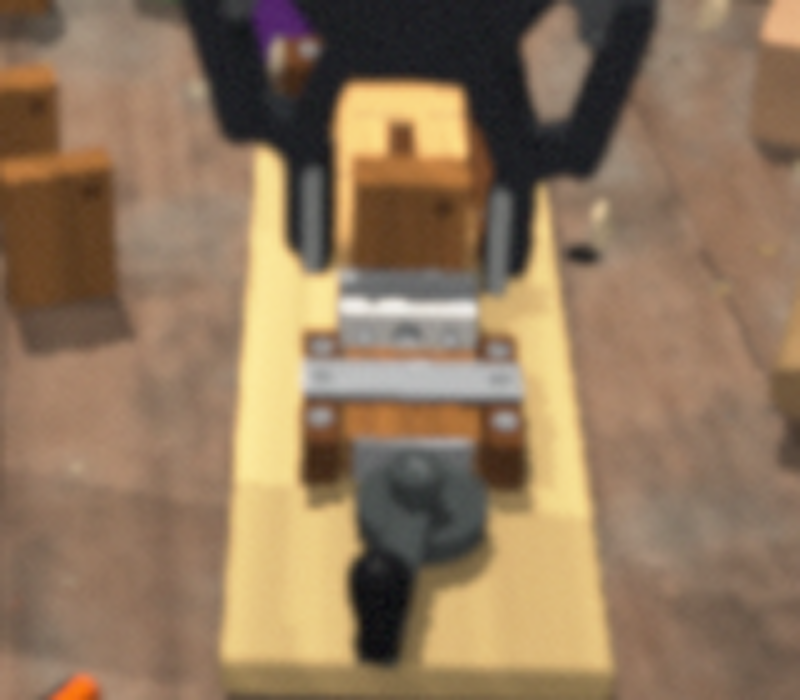

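Call:
step_arm(
  increments=[
    [-0.9,-3.8,-0.5,0,0,0,0.45],
    [-0.9,-3.8,-0.5,0,0,0,0.45],
    [-0.9,-3.8,-0.5,0,0,0,0.45],
    [-0.9,-3.8,-0.5,0,0,0,0.45],
    [-0.9,-3.8,0,0,0,0,0.45],
    [-0.9,-3.8,0,0,0,0,0.45],
    [0,0,0,0,0,0,0.45],
    [0,0,0,0,0,0,0.45],
  ],
)

```text
t: 19.1
eef_pos: [0.556, 0.0213, 0.2114]
tool_rot: [0.0, 0.989, -0.146, -0.001]
contact_force: [0.4, -1.8, -0.5]
gripper_width: 0.553
```

```bash
python3 look.py wrist15; python3 - <<'E'
from h import *
import pickle
w=pickle.load(open("wrist14.pkl","rb"))
p=atz(w,(368/1.4,121/1.4),.05); k=atz(w,(369/1.4,284/1.4),.083); v=k-p; print(p,k,np.degrees(np.arctan2(v[1],v[0]))%360)
d=bot.read_camera("side");save(d,"e15",(250,190,410,330),5)
for r in bot.pinpoint(d,"lever_knob")[:1]: print(r["point"],atz(d,r["point"],.063))
s=bot.read_camera("scene");save(s,"s15",(150,140,370,300),3.6)
E
```

```text
19.1 [ 0.4497  0.4036 -0.7586  1.822   0.317   1.0444 -0.725 ] [0.556  0.0213 0.2114] [ 0.4326 -1.7711 -0.5462] 0.5526402816998289
tool x ang -16.82332229281828 z [-0.0028 -0.0001 -1.    ]
[ 0.56592939 -0.12505592  0.05      ] [ 0.54167817 -0.20588792  0.083     ] 253.29970337324602
[323.1, 311.3] [ 0.53613276 -0.21205587  0.063     ]
```

View pics/wrist15.png

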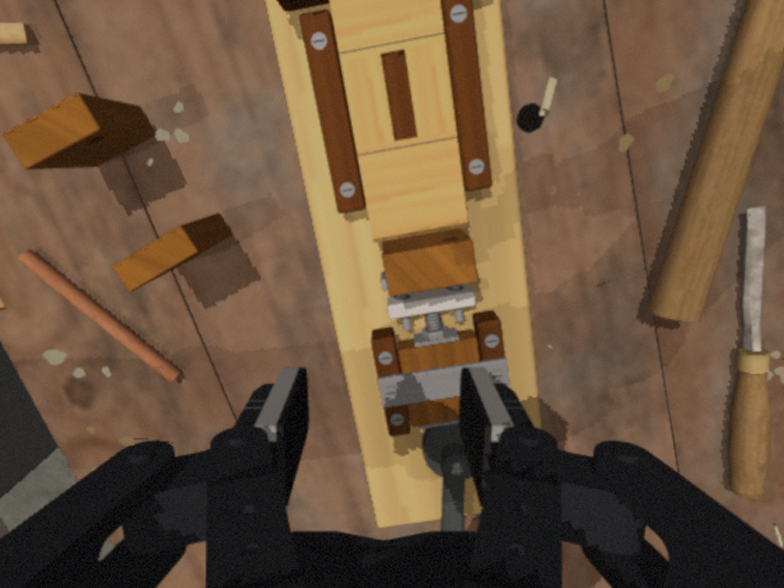

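View pics/s15.png

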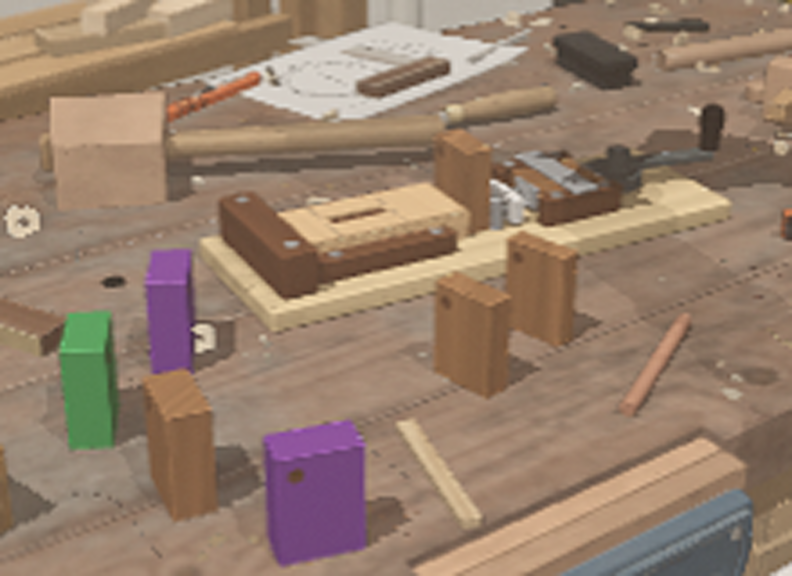

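```bash
python3 - <<'E'
from h import *
import pickle
w=pickle.load(open("wrist15.pkl","rb")); save(w,"w15",(255,155,365,255),7)
w=pickle.load(open("wrist11.pkl","rb")); save(w,"w11",(240,160,380,270),5.5)
E
```

```text
(no output)
```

View pics/w15.png

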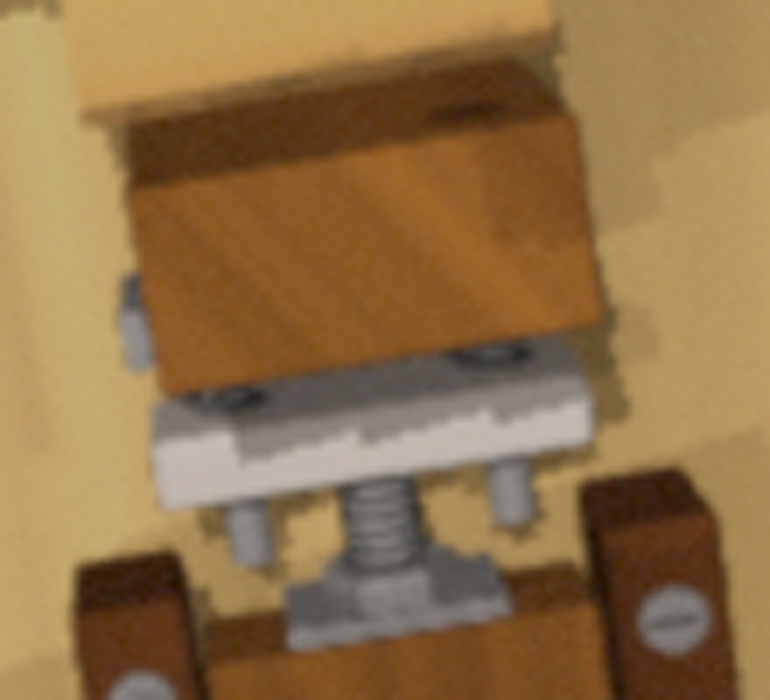

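Call:
step_arm(
  increments=[
    [1.2,4,1,0,0,0,0.45],
    [1.2,4,1,0,0,0,0.45],
    [0,0,0,0,0,0,0.45],
    [0,0,0,0,0,0,0.45],
  ],
)

```text
t: 19.7
eef_pos: [0.5561, -0.0653, 0.1923]
tool_rot: [0.0, 0.989, -0.15, -0.001]
contact_force: [-0.1, 0.2, 0.4]
gripper_width: 0.55
```

```bash
python3 look.py wrist16; python3 - <<'E'
from h import *
import pickle
w=pickle.load(open("wrist16.pkl","rb"))
a=proj(w,[.584,.01,.044]).astype(int);print(a)
x0,y0=max(a[0]-60,0),max(a[1]-50,0)
print(x0,y0);save(w,"w16",(x0,y0,x0+120,y0+100),6.5)
E
```

```text
19.7 [ 0.5763  0.4239 -0.7259  1.8356  0.3289  1.0069 -0.5855] [ 0.5561 -0.0653  0.1923] [-0.0895  0.2314  0.4424] 0.5502391764112842
tool x ang -17.233447944515486 z [-0.0011 -0.0001 -1.    ]
[279 101]
219 51
```

View pics/w16.png

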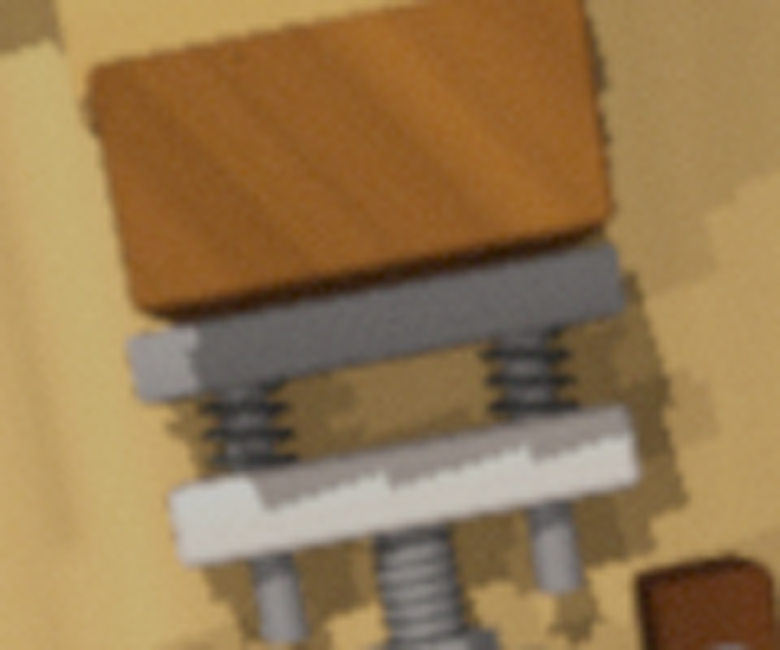

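```bash
python3 - <<'E'
from h import *
np.set_printoptions(precision=2,suppress=True)
import pickle
a=np.radians(6.95);u=np.array([np.sin(a),np.cos(a),0]);v=np.array([np.cos(a),-np.sin(a),0]);o=np.array([.5658,-.1257,0])
def edges(name,c,s,E):
    d=pickle.load(open(name+".pkl","rb"))
    for n,z,ps in E:
        print(name,n,[ (np.array([(q-o)@v,(q-o)@u])*1000-[0,135]) for q in [atz(d,(c[0]+x/s-.5+.5/s,c[1]+y/s-.5+.5/s),z) for x,y in ps]])
edges("w3",(205,40),6,[("rail",.041,[(213,200),(226,560)]),("platefront",.044,[(441,200),(441,560)]),("plateback",.044,[(508,200),(506,560)]),("blockfront",.044,[(624,200),(614,560)]),("blockback",.044,[(711,200),(700,560)])])
edges("wrist16",(219,51),6.5,[("platefront",.044,[(200,324),(560,254)]),("plateback",.044,[(200,391),(560,316)]),("blockfront",.044,[(200,486),(560,420)]),("blockback",.044,[(200,561),(560,497)])])
d=pickle.load(open("wrist16.pkl","rb"));c=(219,51)
for p in [(145,314),(600,217),(585,0),(95,70)]:
    q=atz(d,(c[0]+p[0]/6.5-.4,c[1]+p[1]/6.5-.4),.088);print("packer top",np.array([(q-o)@v,(q-o)@u])*1000-[0,135])
for n in("w3","wrist16","wrist15"): w=pickle.load(open(n+".pkl","rb"));save(w,"cmp_"+n,None,1) if 0 else None
w=pickle.load(open("w3.pkl","rb"));save(w,"w3c",(260,45,380,145),6.5)
E
```

```text
w3 rail [array([19.31, 30.14]), array([-20.71,  29.98])]
w3 platefront [array([18.86,  4.18]), array([-20.71,   4.33])]
w3 plateback [array([18.8 , -3.37]), array([-20.77,  -3.35])]
w3 blockfront [array([ 18.7 , -16.45]), array([-20.87, -16.1 ])]
w3 blockback [array([ 18.63, -26.26]), array([-20.95, -26.26])]
wrist16 platefront [array([-21.1,   6.5]), array([22.63,  6.64])]
wrist16 plateback [array([-22.62,  -1.05]), array([21.55, -0.29])]
wrist16 blockfront [array([-24.81, -11.97]), array([ 19.71, -12.14])]
wrist16 blockback [array([-26.58, -20.77]), array([ 18.31, -21.1 ])]
packer top [-23.81   6.55]
packer top [23.12  7.48]
packer top [24.65 27.51]
packer top [-24.    29.87]
```

View pics/w3c.png

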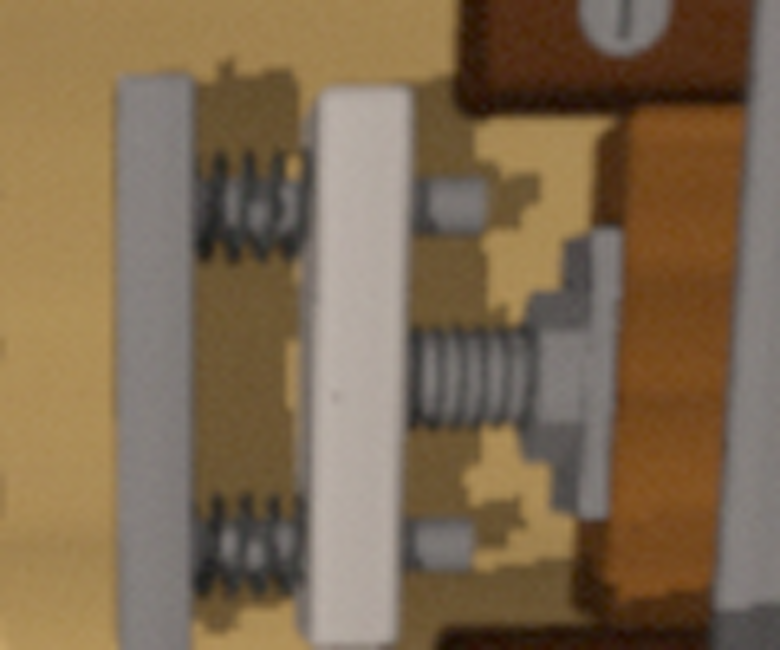

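```bash
python3 -c "
from station import bot
print(bot.get_obs()['t'],bot.hand_in())"
```

```text
the job is handed in; nothing more can be done
19.75 None
```

The 24 mm packer is clamped in the gap with the cam lever fully closed, and I handed the job in at 19.75 s of the 72 s allowed.

- **Choosing the packer:** I measured the gap at about 26 mm in the wrist pictures and picked the 24 mm packer. It was the only one tried, and I did not test the 27 mm one to show it doesn't fit. It went down to the board with no side force, meeting about 8 N only when it touched the board. The z reading at that point matched a seated packer.
- **Clamping:** I gripped the knob and swung the lever until it stopped moving against a rising force. In the picture its angle is 253.3° in the world frame, which is 1.40 rad. The cam block moved forward about 5.3 mm while the plate moved only about 2.3 mm.
- **Spring compression:** The guide pins and the block and plate travel both give about 3 mm of spring compression. A noisier reading of the gap between plate and block gave only 1.7 mm. Either way the plate is pressing.
- **Last pictures:** The packer stands upright between the rail end and the plate. The 18, 21 and 27 mm packers and the green and purple look-alikes are still on the bench. The gripper was open, well above the jig, and touching nothing.

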